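# Contour-check a set of throttle cams on the bench tracer

## Task

Set every loose throttle cam flat into the nest of its own width in the carrier, curved rim outward, and slide the loaded carrier along the bench onto the tracer's rail until it is fully home and the detent snaps in. Then take the tracer's knob and run the stylus along the curved rim of each cam from its left flank to its right flank, one cam after the other from left to right, keeping it in light contact so that its spring is deflected but well short of its stop. Finally bring the stylus carriage back to its home at the left end with the ram fully back, and draw the carrier with the cams still in their nests back off the rail's open end onto the bench, leaving the bottles and the pen standing where they are.

Things in the scene. Friction and masses are not known exactly. Their poses are not given: they have to be found in the camera images.
- tracer: contour tracer, fixed (mm). Origin on the bench where the carrier's origin lies, axes parallel, when home at the end stop. +y: along the rail to its open end (left); +x: across, away from the robot. Rail 16 wide, 8 high, y -112 to its round nose +125. Stop 16 high beyond y -101. Detent block y +70, x -53 to -95, 17 high. Beam on a base plate x 133 to 217, y -138 to 138; carriage 86 high
- carrier: loose 0.65 kg sled, x -50 to 66, y +-100 mm, left of the rail. Origin on underside; -y end enters first. Groove 19 wide, 10 deep at x 0 straddles the rail; slides unlifted. Black grip 22 (x) x 16 (y), at x -33, y 0, z 16 to 56. Plate top z 16; fences (to z 25, 45 deg lead-in above z 20) form U nests open to +x: back face x -4, sides to x 28; 39 wide at y 65, 49 at y 10, 59 at y -55
- detent (a joint): sprung ball plunger of the detent: how far it is pushed back (m). 0 to 0.001 when free or dropped into the carrier's notch, about 0.003 while riding on the carrier's near side. Moving the carrier past it, either way, takes about 10 N along the rail; it drops in when the carrier is home
- traverse (a joint): stylus carriage along the beam (m): 0 at its left end (home), grows to 0.21 as it moves to the right (the tracer's -y); friction 1 N, stays where left
- ram (a joint): ram that carries knob and stylus (m): 0 fully back, grows to 0.083 as it moves toward the rail (the tracer's -x); friction 2.5 N, stays where left
- stylus (a joint): spring deflection of the stylus (m): 0 when it touches nothing, 0.008 at its stop, as a rim pushes it along the tracer's +x relative to the ram; 0.45 N per mm. It yields only along x
- ram_knob (a point): centre of the grip of the black round knob, 20 mm diameter, z 90 to 116 mm, on the ram's head; moving it sideways moves carriage and ram. The undeflected stylus axis lies 19 mm from the knob's axis along the tracer's -x. At traverse 0, ram 0 the knob is at tracer x +129, y +115 mm
- stylus_pin: the stylus, a vertical pin of 6 mm diameter; origin on its axis at z 20 mm, its lower end 17.5 mm above the bench. With the ram back (0) it is at tracer x +110 mm and clears all rims
- cam_narrow: narrow throttle cam (may be absent; mm): loose metal plate 8 thick, 36 wide, rim a half disc of radius 18 about (12, 0). Heel ends at x -20, rim toward +x. Origin under the boss, on the underside; boss 18 (x) x 22 (y), z 8 to 30, grip across x. Seated (1.5 play each side, 2 to the back): origin at carrier x 18, y 65, z 16, axes parallel
- cam_narrow_left (a point): where the stylus axis is when the stylus touches the left (+y) flank of the narrow cam's rim, 3 mm outside it
- cam_narrow_mid (a point): where the stylus axis is when the stylus touches the apex of the narrow cam's rim, 3 mm outside it
- cam_narrow_right (a point): where the stylus axis is when the stylus touches the right (-y) flank of the narrow cam's rim, 3 mm outside it
- cam_middle: middle throttle cam (may be absent; mm): loose metal plate 8 thick, 46 wide, lopsided rim: arc r 15 about (16, 8) and arc r 11 about (11, -12) joined by their common tangent. Heel ends at x -20, rim toward +x. Origin under the boss, on the underside; boss 18 (x) x 22 (y), z 8 to 30, grip across x. Seated (1.5 play each side, 2 to the back): origin at carrier x 18, y 10, z 16, axes parallel
- cam_middle_left (a point): where the stylus axis is when the stylus touches the left (+y) flank of the middle cam's rim, 3 mm outside it
- cam_middle_mid (a point): where the stylus axis is when the stylus touches the middle of the straight part of the middle cam's rim, 3 mm outside it
- cam_middle_right (a point): where the stylus axis is when the stylus touches the right (-y) flank of the middle cam's rim, 3 mm outside it
- cam_wide: wide throttle cam (may be absent; mm): loose metal plate 8 thick, 56 wide, rim of two humps r 15 about (12, 13) and (12, -13), flat valley between at x 23.5. Heel ends at x -20, rim toward +x. Origin under the boss, on the underside; boss 18 (x) x 22 (y), z 8 to 30, grip across x. Seated (1.5 play each side, 2 to the back): origin at carrier x 18, y -55, z 16, axes parallel
- cam_wide_left (a point): where the stylus axis is when the stylus touches the left (+y) flank of the wide cam's rim, 3 mm outside it
- cam_wide_mid (a point): where the stylus axis is when the stylus touches the valley between the humps of the wide cam's rim, 3 mm outside it
- cam_wide_right (a point): where the stylus axis is when the stylus touches the right (-y) flank of the wide cam's rim, 3 mm outside it
- threadlocker: bystander: dark red bottle with white nozzle, 112 mm tall, standing; leave alone
- oiler: bystander: white bottle with yellow nozzle, 123 mm tall, standing; leave alone
- marker_in_foot: bystander: pen standing in a round foot, 164 mm tall, near the bench edge, right; leave alone
Mind the look-alikes: they are no part of the job. Leave any blue, orange or yellow look-alike of the cam_narrow alone.

How it is judged:
By the outcome, as a careful person would: the job done as asked, in the order asked, and still so for the second after the job is handed in, with the robot touching nothing.
Of cam_narrow, cam_middle, cam_wide only 2 to 3 are there at a start; the rules pass over those that are not, and their reading is None.
At some moment in a run one of cam_narrow, cam_middle, cam_wide may be knocked a few centimetres aside while the robot is not near it.
Once in a run the grip may slacken for a moment while it holds something.
It also fails if it takes over 210 s, if anything falls off the work surface, if the arm or the gripper's body presses on something with over 40 N, if the wrist force passes 120 N, or if a joint passes its speed limit or range.

## Robot

A 7-joint arm with a two-finger parallel gripper is mounted at the origin on a cart in front of the work surface, level with it; the furniture and walls round the work are solid. World frame = base frame: x ahead of the robot, y to its left, z up, the work surface at z = 0. Lengths are in m, angles in rad, forces in N, time in s.
With the tool pointing down it reaches from about 0.425 to 0.875 m from the base axis. Payload 8.4 kg.
Tool frame: the origin (TCP) lies midway between the tips of the shut fingers; the grasp point (between the pads) lies behind it (robot.tcp_to_grasp is the z of the grasp point in the tool frame, in m); z points along the fingers, y is the direction in which the jaws open and shut (so a half turn about z gives the same grasp; the last joint's range is limited). The gripper opens to 85 mm and grips with 20 to 120 N. Pads are 22 mm wide; open, the fingers measure 114 mm over their backs; the gripper's body (76 mm by 85 mm) begins 54 mm behind the grasp point. The pads swing forward as they close: fully open they stand 13 mm farther back than shut.
Start: joints at [1.145, 0.333, 0.04, 1.465, -0.013, 1.343, -0.059], TCP at [0.209, -0.616, 0.206] pointing down, gripper open.
Joint ranges: [-2.58, 2.58], [-0.38, 2.09], [-1.3, 1.39], [0.25, 2.4], [-1.5, 4.64], [0.08, 2.09], [-2.65, 2.65]. Speed limits (rad/s): [2.22, 2.22, 2.79, 2.79, 3.14, 3.14, 3.14].

## Interface

Orientations are given as a unit quaternion [x, y, z, w].
In Python, from bench import status, read_camera, camera_params, order, robot gives the robot as it stands.
- The arm moves only by the tool play_rows, never from a script. Its arguments are lists of equal length, an entry for each row: "delta_pos": the shift along the tool's x, y, z in mm, a list of three; "dr": the turn, a rotation vector about the tool's x, y, z in degrees, a list of three; "fingers": the finger opening in mm, from 0 to 85.4. A call has 1 to 8 rows; each row shifts and turns the commanded pose from where the row before left it, along the tool's axes as they then stand; what a row does not reach is not made up. A row lasts 1/8 s, in which the tool goes at most 62.5 mm and 10.7 degrees, less where a joint would pass 70% of its speed; a pose out of reach is approached as far as the arm can. A call is refused whole if a number of a shift passes 62.5 or a number of a turn 10.7, either way. A call with a gripper value outside its range is refused whole. The fingers move at their own pace and stop on an object; "grip_force" is the grip in N (left out, the last holds). Time passes only in rows, so rows that do not move let the fingers close. It gives the time, the measured TCP pose, the force and the opening at its end, in the units of the state.
- status.observe(): the state, without advancing time (a new reading comes with each control period).
- read_camera(name): name is "scene" or "top"; returns the picture (384x512x3 uint8, red, green, blue); there is no depth.
- camera_params(name): a dict with "intrinsics" (3x3 intrinsics, pixels), "pose" (4x4, takes a point from camera to world coordinates). Camera axes: x right, y down, z forward; pixel columns grow to the right and rows downward; lengths in m; the calibration is good to about 2 mm. A picture is of the moment at which its call begins. camera_params takes no time and is no camera call.
- order.job_done(): hands the job in, once; it reports no verdict.
The state is a dict: "clock": time; "joints": joint angles; "dq": joint speeds; "tau": joint torques, N m; "position": TCP position; "tool_rot": TCP orientation; "ft_force": force on the tool from outside, world axes, zero at the start; "ft_torque": the same for the moment, N m; "width": finger opening in m.
Only numpy, scipy, OpenCV 4.12 (cv2) and the standard library are available. Lean on these libraries where they do the work, as an engineer would, in place of code of your own. Each camera call takes 0.05 s, during which the arm holds its last target. There are 200 camera calls.

## Working session

There is one attempt and no reset: what is moved stays moved. The work goes in short steps, Python scripts to look and compute and a tool call to move; the robot and the scene stay as the last step left them, time stands still between calls to the robot, and variables do not carry over. Pictures are saved under pics/ and viewed, about 12 in all and at most 16, crops included, and the job is handed in when it is done.

Besides the shell and the picture viewer there is one more tool, called after "Emit:" by a JSON object that holds its "api" and its "payload". play_rows: Moves the arm, as the interface text tells. Its arguments: {"type":"object","properties":{"delta_pos":{"type":"array"},"dr":{"type":"array"},"fingers":{"type":"array"},"grip_force":{"type":"number"}},"required":["delta_pos","dr","fingers"]}

```bash
mkdir -p pics; ls
python3 - <<'E'
from bench import status, read_camera, camera_params, order, robot
import cv2,numpy as np
print(status.observe()); print(robot.tcp_to_grasp)
for n in("scene","top"):
    im=read_camera(n); cv2.imwrite(f"pics/{n}0.png",cv2.resize(im[:,:,::-1],(800,600),interpolation=cv2.INTER_CUBIC))
    cv2.imwrite(f"raw_{n}0.png",im[:,:,::-1])
    p=camera_params(n);print(n,np.round(p["intrinsics"],1).tolist(),np.round(p["pose"],3).tolist())
E
```

```text
pics
{'clock': 0.0, 'joints': array([ 1.14480333,  0.33393453,  0.03987276,  1.46633488, -0.01340975,
        1.34328314, -0.05852787]), 'dq': array([ 0.00086143, -0.00037525, -0.0004546 ,  0.00042764,  0.00163946,
        0.0002829 ,  0.00137402]), 'tau': array([ 6.98057120e-04, -6.58568072e+01,  1.36555653e+00, -4.05567849e+01,
        1.68017956e-02,  1.27194403e-02, -7.20853137e-06]), 'position': array([ 0.20845882, -0.6151129 ,  0.20507488]), 'tool_rot': array([ 9.86683946e-01,  1.62647083e-01, -1.89658769e-04, -8.25414792e-04]), 'ft_force': array([ 0.85672771, -0.10599459,  0.04442423]), 'ft_torque': array([ 0.02415278, -0.01202813,  0.00356338]), 'width': 0.08536978480186798}
-0.0187
scene [[440.3, 0.0, 256.3], [0.0, 440.3, 186.1], [0.0, 0.0, 1.0]] [[-0.752, -0.371, 0.544, -0.132], [-0.659, 0.449, -0.604, 0.869], [-0.02, -0.813, -0.582, 0.849], [0.0, 0.0, 0.0, 1.0]]
top [[492.3, 0.0, 263.0], [0.0, 492.3, 199.4], [0.0, 0.0, 1.0]] [[-0.008, -0.992, 0.122, 0.426], [-1.0, 0.008, -0.004, 0.082], [0.003, -0.122, -0.992, 1.518], [0.0, 0.0, 0.0, 1.0]]
```

View pics/top0.png

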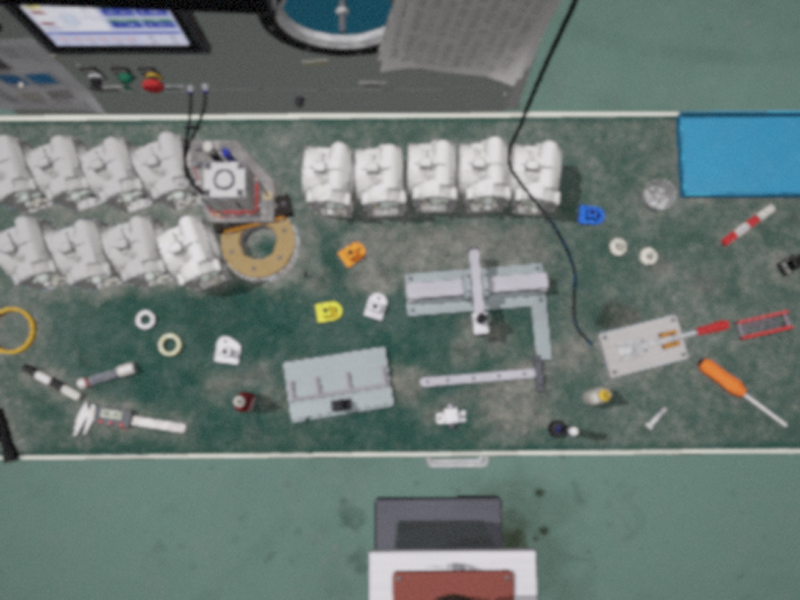

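View pics/scene0.png

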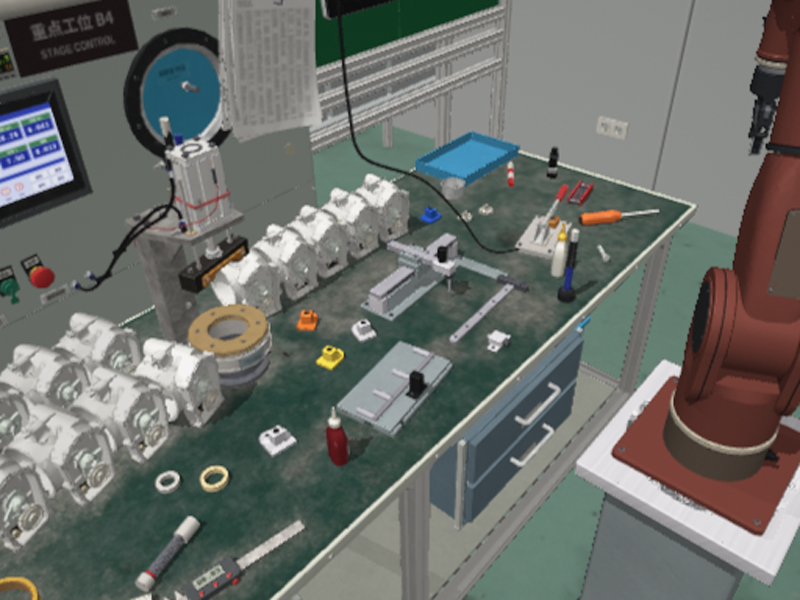

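The top view shows three white cams at about (227,350), (376,305) and (452,414) in the 800x600 picture. The carrier is at (340,385), the rail runs (420..540,377) and the knob is at (481,318). The look-alikes are orange, yellow and blue. The scene view shows the same layout.

```bash
cat > h.py <<'E'
import cv2,numpy as np
from bench import status, read_camera, camera_params, order, robot
C={n:camera_params(n) for n in("scene","top")}
def ray(n,u,v,z):
    p=C[n];d=p["pose"][:3,:3]@np.linalg.inv(p["intrinsics"])@[u,v,1];o=p["pose"][:3,3]
    return o+d*(z-o[2])/d[2]
def proj(n,P):
    p=C[n];c=(np.atleast_2d(P)-p["pose"][:3,3])@p["pose"][:3,:3];q=c@p["intrinsics"].T
    return q[:,:2]/q[:,2:]
def rect(n,im,cx,cy,hx,hy,z,s):
    """metric top-down view: up=+x, left=+y, s px/mm"""
    W,H=int(2*hy*1000*s),int(2*hx*1000*s)
    X,Y=np.meshgrid(np.arange(W),np.arange(H))
    P=np.stack([cx+hx-Y/s/1000,cy+hy-X/s/1000,np.full(X.shape,z)],-1).reshape(-1,3)
    m=proj(n,P).reshape(H,W,2).astype(np.float32)
    return cv2.remap(im,m[...,0],m[...,1],cv2.INTER_CUBIC)
def grid(r,cx,cy,hx,hy,s,step):
    for k in np.arange(np.ceil((cx-hx)/step)*step,cx+hx,step):
        y=int((cx+hx-k)*1000*s);cv2.line(r,(0,y),(r.shape[1],y),(0,255,255),1);cv2.putText(r,f"{k*1000:.0f}",(0,y-1),0,.35,(0,0,255),1)
    for k in np.arange(np.ceil((cy-hy)/step)*step,cy+hy,step):
        x=int((cy+hy-k)*1000*s);cv2.line(r,(x,0),(x,r.shape[0]),(0,255,255),1);cv2.putText(r,f"{k*1000:.0f}",(x+1,10),0,.35,(0,0,255),1)
    return r
def st():
    o=status.observe();print(round(o["clock"],2),np.round(o["position"],4),np.round(o["tool_rot"],4),np.round(o["ft_force"],1),round(o["width"],4),np.round(o["joints"],2))
E
python3 - <<'E'
from h import *
for n,u,v,z in [("camA",227,350,.03),("camB",376,305,.03),("camC",452,414,.03),("knob",481,318,.116),("grip",342,405,.056),("railL",421,381,.008),("railR",538,374,.008),("c1",284,362,.016),("c2",387,349,.016),("c3",394,405,.016),("c4",293,420,.016),("red",243,402,.1),("oil",603,396,.1),("mark",558,428,.02)]:
    print(n,np.round(ray("top",u*.64,v*.64,z),3))
im=cv2.imread("raw_top0.png")
L=[]
for u,v in [(227,350),(376,305),(452,414)]:
    c=ray("top",u*.64,v*.64,.008)
    L.append(grid(rect("top",im,c[0],c[1],.05,.05,.008,2.6),c[0],c[1],.05,.05,2.6,.02))
a=np.hstack(L)
im2=cv2.imread("raw_scene0.png")
M=[]
for u,v in [(275,440),(363,328),(498,340)]:
    u,v=u*.64,v*.64
    M.append(cv2.resize(im2[int(v)-26:int(v)+26,int(u)-26:int(u)+26],(260,260),interpolation=cv2.INTER_CUBIC))
cv2.imwrite("pics/cams.png",np.vstack([a,np.hstack(M)]))
E
```

```text
camA [0.537 0.433 0.03 ]
camB [0.622 0.145 0.03 ]
camC [ 0.41 -0.    0.03]
knob [ 0.585 -0.051  0.116]
grip [0.429 0.208 0.056]
railL [0.475 0.058 0.008]
railR [ 0.486 -0.171  0.008]
c1 [0.513 0.325 0.016]
c2 [0.537 0.124 0.016]
c3 [0.428 0.111 0.016]
c4 [0.401 0.306 0.016]
red [0.436 0.386 0.1  ]
oil [ 0.442 -0.274  0.1  ]
mark [ 0.382 -0.205  0.02 ]
```

View pics/cams.png

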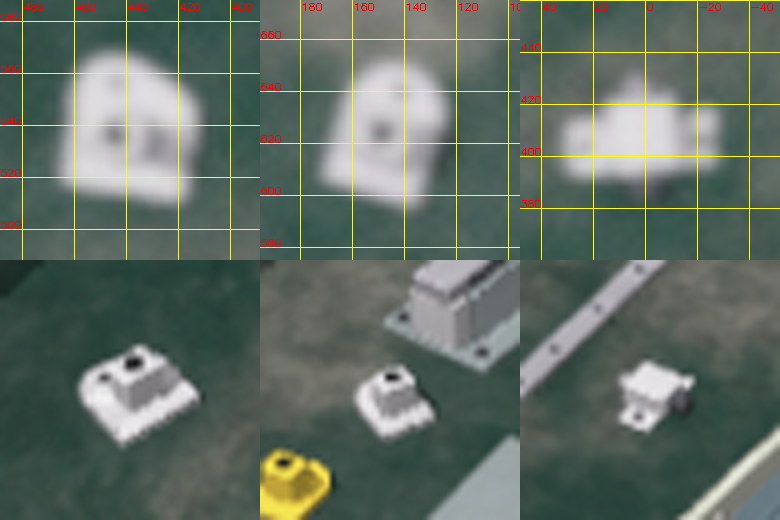

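The top two crops are real cams. The one at world (0.537,0.433) is lopsided and about 46 wide, so it is cam_middle; the one at (0.622,0.145) is cam_narrow. The third white thing, at (0.41,0), is the detent block, so cam_wide is absent. Next I fit poses from the edges.

```bash
cat >> h.py <<'E'
from scipy.optimize import minimize
from matplotlib.path import Path as _P
E
python3 -c "import matplotlib" 2>&1; sed -i '/matplotlib/d' h.py
cat >> h.py <<'E'
def arc(cx,cy,r,a,b): t=np.radians(np.linspace(a,b,25));return np.c_[cx+r*np.cos(t),cy+r*np.sin(t)]
def cl(p): return np.vstack([p,p[:1]])
NAR=cl(np.vstack([[[-20,18],[-20,-18]],arc(12,0,18,-90,90)]))
_al=np.degrees(np.arctan2(20,5)); _g=np.degrees(np.arctan2(20,5)); _d=np.hypot(5,20)
_th=np.degrees(np.arctan2(20,5)-np.arccos((11-15)/_d))  # common tangent normal
MID=cl(np.vstack([[[-20,23],[-20,-23]],arc(11,-12,11,-90,_th),arc(16,8,15,_th,90)]))
CAR=cl(np.array([[-50,-100],[66,-100],[66,100],[-50,100.]]))
RAIL=np.vstack([[[8,-95],[8,116]],arc(0,117,8,0,180),[[-8,-95]]])
OUT=dict(NAR=(NAR,8),MID=(MID,8),CAR=(CAR,16),RAIL=(RAIL,8))
def samp(p,off=2.2,step=1.):
    a,b=p[:-1],p[1:];I=[];O=[]
    for s,e in zip(a,b):
        L=np.hypot(*(e-s))
        if L<.05: continue
        n=np.array([e[1]-s[1],s[0]-e[0]])/L
        k=max(int(L/step),1);m=s+(e-s)*((np.arange(k)+.5)/k)[:,None]
        I.append(m-n*off);O.append(m+n*off)
    return np.vstack(I),np.vstack(O)
def T(q,p): c,s=np.cos(q[2]),np.sin(q[2]);return np.c_[q[0]+(c*p[:,0]-s*p[:,1])/1e3,q[1]+(s*p[:,0]+c*p[:,1])/1e3]
def fit(im,name,q0,z0=0.,n="top"):
    """q=(x,y,yaw rad); maximise inside-outside brightness"""
    p,z=OUT[name];I,O=samp(p);g=im.astype(np.float32).min(2)
    v=lambda q,p:cv2.remap(g,*[c.astype(np.float32)[:,None] for c in proj(n,np.c_[T(q,p),np.full(len(p),z/1e3+z0)]).T],cv2.INTER_LINEAR).mean()
    S=np.array([1e-3,1e-3,.02])
    f=lambda w:v(np.array(q0)+w*S,O)-v(np.array(q0)+w*S,I)
    best=min((minimize(f,w0,method="Nelder-Mead",options=dict(initial_simplex=np.array(w0)+np.vstack([np.zeros(3),4*np.eye(3)]))) for w0 in ([0,0,0],[4,4,2],[-4,-4,-2],[4,-4,-2],[-4,4,2])),key=lambda r:r.fun)
    q=np.array(q0)+best.x*S;print(name,np.round(q[:2],4),"yaw",round(np.degrees(q[2]),2),"score",round(-best.fun,1));return q
E
python3 - <<'E'
from h import *
im=cv2.imread("raw_top0.png")
Q=[("NAR",fit(im,"NAR",(.620,.150,-.2))),("MID",fit(im,"MID",(.535,.438,-.15))),("CAR",fit(im,"CAR",(.462,.216,.12))),("RAIL",fit(im,"RAIL",(.481,-.067,.048)))]
big=cv2.resize(im[60:300,130:390],None,fx=3,fy=3,interpolation=cv2.INTER_CUBIC)
for k,q in Q:
    p,z=OUT[k];uv=(proj("top",np.c_[T(q,p),np.full(len(p),z/1e3)])-[130,60]+.5)*3-.5
    cv2.polylines(big,[np.round(uv).astype(np.int32)],False,(0,0,255),1)
q=Q[-1][1]
uv=(proj("top",np.c_[T(q,np.array([[133,138],[217,138],[217,-138],[133,-138],[133,138.]])),np.full(5,.004)])-[130,60])*3
cv2.polylines(big,[np.round(uv).astype(np.int32)],False,(255,0,0),1)
cv2.imwrite("pics/fit.png",big[:600])
print(big.shape)
E
```

```text
Traceback (most recent call last):
ModuleNotFoundError: No module named 'matplotlib'
NAR [0.62   0.1483] yaw -17.37 score 53.5
MID [0.5345 0.438 ] yaw -9.89 score 60.7
CAR [0.4629 0.2193] yaw 8.61 score 43.2
RAIL [ 0.4826 -0.0623] yaw 4.49 score 43.8
(720, 780, 3)
```

View pics/fit.png

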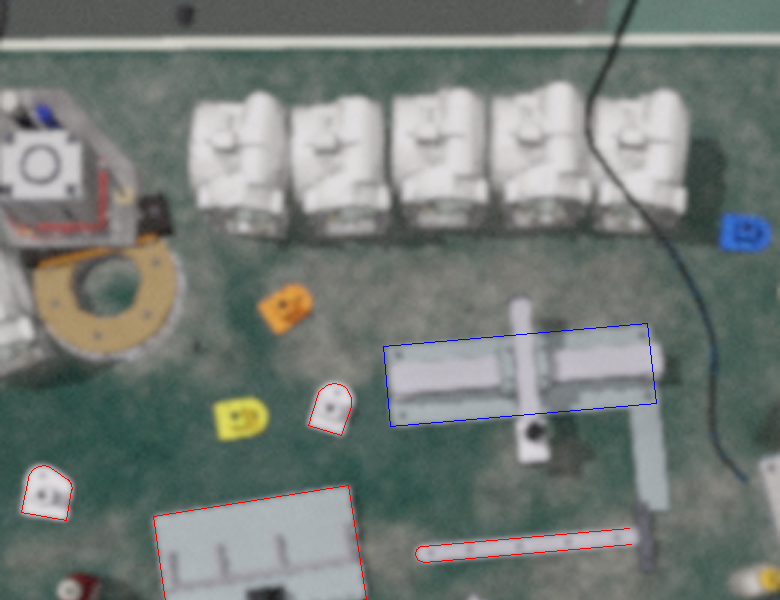

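```bash
cat >> h.py <<'E'
def yaw(o=None):
    from scipy.spatial.transform import Rotation as R
    m=R.from_quat((o or status.observe())["tool_rot"]).as_matrix();return np.degrees(np.arctan2(m[1,0],m[0,0])),np.degrees(np.arccos(-m[2,2]))
def plan(*wp,start=None):
    """wp: (x,y,z,yaw_deg,nrows); prints rows of delta_pos, dr from the present pose"""
    o=status.observe();p=o["position"]*1e3;th=yaw(o)[0]
    if start is not None: p=np.array(start[:3])*1e3;th=start[3]
    D=[];R=[]
    for x,y,z,t,n in wp:
        t0=np.array([x,y,z])*1e3;dp=(t0-p)/n;dt=((t-th+180)%360-180)/n
        for k in range(n):
            a=np.radians(th);D.append([round(dp[0]*np.cos(a)+dp[1]*np.sin(a),1),round(dp[0]*np.sin(a)-dp[1]*np.cos(a),1),round(-dp[2],1)]);R.append([0,0,round(-dt,2)])
            c,s=np.cos(a),np.sin(a);d=D[-1];p=p+[c*d[0]+s*d[1],s*d[0]-c*d[1],-d[2]];th-=R[-1][2]
    for i in range(0,len(D),8): print(D[i:i+8],R[i:i+8])
    print("end",np.round(p,1),round(th,1))
E
python3 - <<'E'
from h import *
st();print(yaw())
plan((.26,-.56,.25,25,2),(.62,.148,.12,72.6,22))
E
```

```text
0.1 [ 0.2084 -0.6152  0.2052] [ 9.867e-01  1.626e-01 -2.000e-04 -7.000e-04] [-0.2 -0.4  0.3] 0.0851 [ 1.14  0.33  0.04  1.47 -0.01  1.34 -0.06]
(np.float64(18.718145230597855), np.float64(0.08655192422763296))
[[np.float64(33.3), np.float64(-17.9), np.float64(-22.4)], [np.float64(34.2), np.float64(-16.0), np.float64(-22.4)], [np.float64(28.4), np.float64(-22.3), np.float64(5.9)], [np.float64(29.2), np.float64(-21.2), np.float64(5.9)], [np.float64(30.0), np.float64(-20.0), np.float64(5.9)], [np.float64(30.8), np.float64(-18.9), np.float64(5.9)], [np.float64(31.4), np.float64(-17.7), np.float64(5.9)], [np.float64(32.1), np.float64(-16.5), np.float64(5.9)]] [[0, 0, np.float64(-3.14)], [0, 0, np.float64(-3.14)], [0, 0, np.float64(-2.16)], [0, 0, np.float64(-2.16)], [0, 0, np.float64(-2.16)], [0, 0, np.float64(-2.16)], [0, 0, np.float64(-2.16)], [0, 0, np.float64(-2.16)]]
[[np.float64(32.7), np.float64(-15.3), np.float64(5.9)], [np.float64(33.2), np.float64(-14.1), np.float64(5.9)], [np.float64(33.8), np.float64(-12.8), np.float64(5.9)], [np.float64(34.2), np.float64(-11.5), np.float64(5.
[... 425 characters left out ...]
.float64(-2.16)]]
[[np.float64(35.8), np.float64(-4.9), np.float64(5.9)], [np.float64(35.9), np.float64(-3.6), np.float64(5.9)], [np.float64(36.0), np.float64(-2.2), np.float64(5.9)], [np.float64(36.1), np.float64(-0.8), np.float64(5.9)], [np.float64(36.1), np.float64(0.5), np.float64(5.9)], [np.float64(36.1), np.float64(1.9), np.float64(5.9)], [np.float64(36.0), np.float64(3.2), np.float64(5.9)], [np.float64(35.8), np.float64(4.6), np.float64(5.9)]] [[0, 0, np.float64(-2.16)], [0, 0, np.float64(-2.16)], [0, 0, np.float64(-2.16)], [0, 0, np.float64(-2.16)], [0, 0, np.float64(-2.16)], [0, 0, np.float64(-2.16)], [0, 0, np.float64(-2.16)], [0, 0, np.float64(-2.16)]]
end [619.9 148.1 120.2] 72.5
```

Emit:
{"api": "play_rows", "payload": {"delta_pos": [[0, 0, -8], [0, 0, -8], [0, 0, -8], [0, 0, -8], [0, 0, -8], [0, 0, -8]], "dr": [[0, 0, -9], [0, 0, -9], [0, 0, -9], [0, 0, -9], [0, 0, -9], [0, 0, -9]], "fingers": [85, 85, 85, 85, 85, 85]}}

```text
clock: 0.85
position: [0.2086, -0.6153, 0.2537]
tool_rot: [0.804, 0.595, 0.0, -0.0]
ft_force: [0.0, 0.2, -0.5]
width: 0.0853
```

Emit:
{"api": "play_rows", "payload": {"delta_pos": [[42.5, 8.3, 0], [42.5, 8.3, 0], [42.5, 8.3, 0], [42.5, 8.3, 0], [42.5, 8.3, 0], [42.5, 8.3, 0], [42.5, 8.3, 0], [42.5, 8.3, 0]], "dr": [[0, 0, 0], [0, 0, 0], [0, 0, 0], [0, 0, 0], [0, 0, 0], [0, 0, 0], [0, 0, 0], [0, 0, 0]], "fingers": [80, 70, 60, 50, 50, 50, 50, 50]}}

```text
clock: 1.85
position: [0.3734, -0.3092, 0.2538]
tool_rot: [0.805, 0.593, -0.0, -0.0]
ft_force: [-0.4, -0.3, 0.4]
width: 0.0502
```

Emit:
{"api": "play_rows", "payload": {"delta_pos": [[42.5, 8.3, 0], [42.5, 8.3, 0], [42.5, 8.3, 0], [42.5, 8.3, 0], [42.5, 8.3, 0], [42.5, 8.3, 0], [42.5, 8.3, 10], [42.5, 8.3, 20]], "dr": [[0, 0, 0], [0, 0, 0], [0, 0, 0], [0, 0, 0], [0, 0, 0], [0, 0, 0], [0, 0, 0], [0, 0, 0]], "fingers": [50, 50, 50, 50, 50, 50, 50, 50]}}

```text
clock: 2.85
position: [0.5383, -0.0046, 0.2241]
tool_rot: [0.805, 0.593, 0.0, 0.001]
ft_force: [1.4, -0.7, 0.7]
width: 0.0501
```

Emit:
{"api": "play_rows", "payload": {"delta_pos": [[42.5, 8.3, 20], [42.5, 8.3, 20], [42.5, 8.3, 20], [42.5, 8.3, 20], [0, 0, 30], [0, 0, 0]], "dr": [[0, 0, 0], [0, 0, 0], [0, 0, 0], [0, 0, 0], [0, 0, 0], [0, 0, 0]], "fingers": [50, 50, 50, 50, 50, 50]}}

```text
clock: 3.6
position: [0.6178, 0.1464, 0.1113]
tool_rot: [0.805, 0.593, -0.002, -0.001]
ft_force: [-0.3, -0.5, 0.0]
width: 0.05
```

```bash
cat >> h.py <<'E'
def to(x,y,z,t=None):
    """shift (in present tool axes, mm) and dr_z (deg) that reach the world TCP target"""
    o=status.observe();th=yaw(o)[0];a=np.radians(th);d=(np.array([x,y,z])-o["position"])*1e3
    print("->tool shift",np.round([d[0]*np.cos(a)+d[1]*np.sin(a),d[0]*np.sin(a)-d[1]*np.cos(a),-d[2]],1).tolist(),"drz",None if t is None else round(-((t-th+180)%360-180),2))
E
python3 - <<'E'
from h import *
st();print(yaw());to(.62,.148,.010,72.6)
E
```

```text
3.6 [0.6178 0.1464 0.1113] [ 0.8051  0.5932 -0.0023 -0.0012] [-0.3 -0.5  0. ] 0.05 [ 0.24  0.47 -0.71  1.58  0.32  1.22 -0.83]
(np.float64(72.76875075094125), np.float64(0.30002153753244754))
->tool shift [2.2, 1.6, 101.3] drz 0.17
```

Emit:
{"api": "play_rows", "payload": {"delta_pos": [[2.2, 1.6, 40], [0, 0, 35], [0, 0, 20], [0, 0, 6.3], [0, 0, 0], [0, 0, 0], [0, 0, 0], [0, 0, 0]], "dr": [[0, 0, 0], [0, 0, 0], [0, 0, 0], [0, 0, 0], [0, 0, 0], [0, 0, 0], [0, 0, 0], [0, 0, 0]], "fingers": [50, 50, 50, 50, 10, 10, 10, 10], "grip_force": 50}}

```text
clock: 4.6
position: [0.6221, 0.1484, 0.0133]
tool_rot: [0.805, 0.593, 0.0, 0.0]
ft_force: [0.3, 0.1, -0.0]
width: 0.0099
```

Run:
```python
from h import *
st();print(yaw())
im=read_camera("top")[:,:,::-1].copy()
o=status.observe()["position"]
a=fit(im,"MID",(.5345,.438,-.172)); b=fit(im,"CAR",(.4629,.2193,.15))
for y,n in((65,"N"),(10,"M")):
    print(n,T(b,np.array([[18.,y]])),"th",np.degrees(b[2])+90)
```

```text
4.6 [0.6221 0.1484 0.0133] [8.053e-01 5.929e-01 3.000e-04 2.000e-04] [ 0.3  0.1 -0. ] 0.0099 [ 0.2   0.57 -0.67  1.66  0.39  1.05 -0.89]
(np.float64(72.71916132537135), np.float64(0.0424332880643067))
MID [0.5346 0.4381] yaw -9.92 score 61.8
CAR [0.4627 0.2199] yaw 8.71 score 41.2
N [[0.47066606 0.28689815]] th 98.70918317732605
M [[0.47899412 0.23253232]] th 98.70918317732605
```

Emit:
{"api": "play_rows", "payload": {"delta_pos": [[0, 0, -40], [0, 0, -50], [0, 40, -50], [0, 50, 0]], "dr": [[0, 0, 0], [0, 0, 0], [0, 0, 0], [0, 0, 0]], "fingers": [50, 50, 50, 50]}}

```text
clock: 5.15
position: [0.7098, 0.123, 0.1579]
tool_rot: [0.805, 0.593, 0.004, 0.002]
ft_force: [0.5, 0.7, 0.0]
width: 0.0501
```

Run:
```python
from h import *
st()
a=read_camera("top")[:,:,::-1].copy();b=read_camera("scene")[:,:,::-1].copy()
cv2.imwrite("raw_top1.png",a)
r=grid(rect("top",a,.57,.2,.15,.15,.008,1.3),.57,.2,.15,.15,1.3,.05)
s=cv2.resize(b[150:280,140:300],(480,390),interpolation=cv2.INTER_CUBIC)
r=cv2.resize(r,(312,312));c=np.zeros((390,792,3),np.uint8);c[:390,:390]=cv2.resize(grid(rect("top",a,.57,.2,.15,.15,.008,1.3),.57,.2,.15,.15,1.3,.05),(390,390));c[:,392:]=s[:,:400]
cv2.imwrite("pics/m1.png",c)
```

```text
5.15 [0.7098 0.123  0.1579] [0.805  0.5932 0.0038 0.0019] [0.5 0.7 0. ] 0.0501 [ 0.21  0.58 -0.68  1.31  0.36  1.36 -0.76]
```

View pics/m1.png

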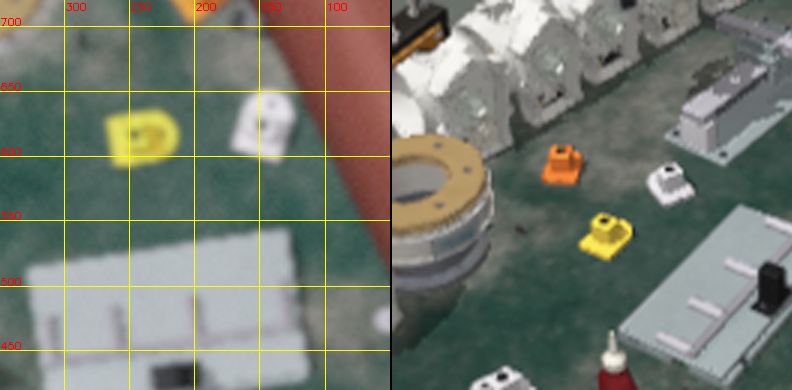

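The white narrow cam is still at about (0.62,0.15) and upright. I'll refit it.

Run:
```python
from h import *
a=cv2.imread("raw_top1.png");q=fit(a,"NAR",(.62,.15,-.3));fit(cv2.imread("raw_top0.png"),"NAR",(.62,.15,-.3))
b=cv2.imread("pics/m1.png")
im=read_camera("scene")[:,:,::-1].copy();st()
f=fit(im,"NAR",(.62,.15,-.3),n="scene")
r=grid(rect("top",a,.62,.15,.045,.045,.03,4.2),.62,.15,.045,.045,4.2,.01)
u,v=proj("scene",[[.62,.15,.02]])[0]
s=cv2.resize(im[int(v)-22:int(v)+22,int(u)-22:int(u)+22],(378,378),interpolation=cv2.INTER_CUBIC);s2=s
B=np.array([[9,11],[9,-11],[-9,-11],[-9,11]])
for z in(.008,.03):
    w=(proj("scene",np.c_[T(q,B),np.full(4,z)])-[int(u)-22,int(v)-22]+.5)*378/44-.5
    cv2.polylines(s,[np.round(w).astype(np.int32)],True,(0,0,255),1)
w=(proj("scene",np.c_[T(q,NAR),np.full(len(NAR),.008)])-[int(u)-22,int(v)-22]+.5)*378/44-.5
cv2.polylines(s,[np.round(w).astype(np.int32)],True,(255,0,0),1)
cv2.imwrite("pics/m2.png",np.hstack([r,s]))
```

```text
NAR [0.62   0.1482] yaw -17.43 score 54.4
NAR [0.62   0.1483] yaw -17.38 score 53.4
5.3 [0.7083 0.12   0.1505] [ 8.062e-01  5.916e-01 -2.000e-04 -1.000e-04] [-2.4  0.7 -0.8] 0.05 [ 0.21  0.59 -0.67  1.31  0.36  1.36 -0.76]
NAR [0.6214 0.1454] yaw -18.47 score 68.5
```

View pics/m2.png

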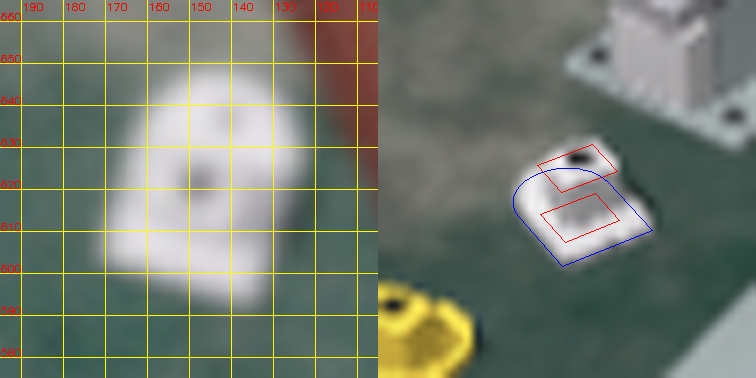

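The cam has not moved and its boss is where I expected. I'll go back down and look before closing.

Emit:
{"api": "play_rows", "payload": {"delta_pos": [[0, -46, 0], [1, -46, 50], [0, 0, 50], [0, 0, 30], [0, 0, 10], [0, 0, 0], [0, 0, 0]], "dr": [[0, 0, 0], [0, 0, 0], [0, 0, 0], [0, 0, 0], [0, 0, 0], [0, 0, 0], [0, 0, 0]], "fingers": [50, 50, 50, 50, 50, 50, 50]}}

```text
clock: 6.18
position: [0.6236, 0.1496, 0.0171]
tool_rot: [0.805, 0.593, 0.001, 0.0]
ft_force: [-0.3, 0.6, -0.2]
width: 0.0499
```

Run:
```python
from h import *
st();a=read_camera("top")[:,:,::-1].copy();b=read_camera("scene")[:,:,::-1].copy()
u,v=proj("scene",[[.62,.15,.04]])[0].astype(int)
cv2.imwrite("pics/m3.png",np.hstack([cv2.resize(b[v-45:v+45,u-45:u+45],(390,390),interpolation=cv2.INTER_CUBIC),grid(rect("top",a,.62,.15,.075,.075,.02,2.6),.62,.15,.075,.075,2.6,.02)]))
```

```text
6.17 [0.6236 0.1496 0.0171] [8.053e-01 5.929e-01 1.000e-03 3.000e-04] [-0.3  0.6 -0.2] 0.0499 [ 0.21  0.57 -0.67  1.65  0.4   1.06 -0.89]
```

View pics/m3.png

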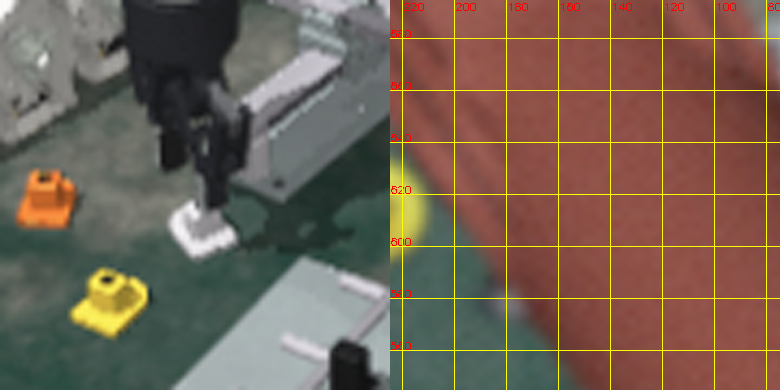

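Run:
```python
from h import *
u,v=proj("scene",[[.62,.15,.04]])[0].astype(int)
n=np.array([np.cos(np.radians(-17.3)),np.sin(np.radians(-17.3))])
for s in(-25,25,-32,32):
  for z in(.015,.025,.035,.045):
    p=np.r_[np.array([.6236,.1496])+n*s/1e3,z];print(s,z,np.round((proj("scene",p)[0]-[u-45,v-45]+.5)*390/90-.5))
```

```text
-25 0.015 [213. 245.]
-25 0.025 [212. 234.]
-25 0.035 [212. 223.]
-25 0.045 [211. 211.]
25 0.015 [179. 207.]
25 0.025 [178. 196.]
25 0.035 [177. 185.]
25 0.045 [176. 174.]
-32 0.015 [218. 251.]
-32 0.025 [217. 239.]
-32 0.035 [217. 228.]
-32 0.045 [216. 216.]
32 0.015 [174. 202.]
32 0.025 [173. 191.]
32 0.035 [172. 180.]
32 0.045 [171. 169.]
```

The fingertips appear at z≈0.045 with TCP z at 0.017 (opening 50), so they stand well behind the TCP. I'll go lower, then close.

Emit:
{"api": "play_rows", "payload": {"delta_pos": [[0, -2, 3], [0, 0, 4], [0, 0, 3], [0, 0, 0], [0, 0, 0], [0, 0, 0], [0, 0, 0], [0, 0, 0]], "dr": [[0, 0, 0], [0, 0, 0], [0, 0, 0], [0, 0, 0], [0, 0, 0], [0, 0, 0], [0, 0, 0], [0, 0, 0]], "fingers": [50, 50, 50, 35, 35, 35, 35, 35]}}

```text
clock: 7.28
position: [0.6209, 0.1497, 0.0056]
tool_rot: [0.805, 0.593, 0.0, -0.0]
ft_force: [-0.6, 0.5, 0.4]
width: 0.0349
```

Run:
```python
from h import *
st();b=read_camera("scene")[:,:,::-1].copy()
u,v=proj("scene",[[.62,.15,.04]])[0].astype(int)
c=cv2.resize(b[v-30:v+30,u-30:u+30],(600,600),interpolation=cv2.INTER_CUBIC)
o=status.observe();n=np.array([np.cos(np.radians(-17.3)),np.sin(np.radians(-17.3))])
for s in(-17.5,17.5):
  for z in(.01,.02,.03,.04):
    p=np.r_[o["position"][:2]+n*s/1e3,z];w=(proj("scene",p)[0]-[u-30,v-30]+.5)*10-.5
    cv2.circle(c,(int(w[0]),int(w[1])),3,(0,0,255),-1);cv2.putText(c,f"{z*1000:.0f}",(int(w[0])+5,int(w[1])),0,.4,(0,255,0),1)
cv2.imwrite("pics/m4.png",c)
```

```text
7.28 [0.6209 0.1497 0.0056] [ 8.053e-01  5.929e-01  1.000e-04 -0.000e+00] [-0.6  0.5  0.4] 0.0349 [ 0.2   0.58 -0.67  1.67  0.4   1.04 -0.9 ]
```

View pics/m4.png

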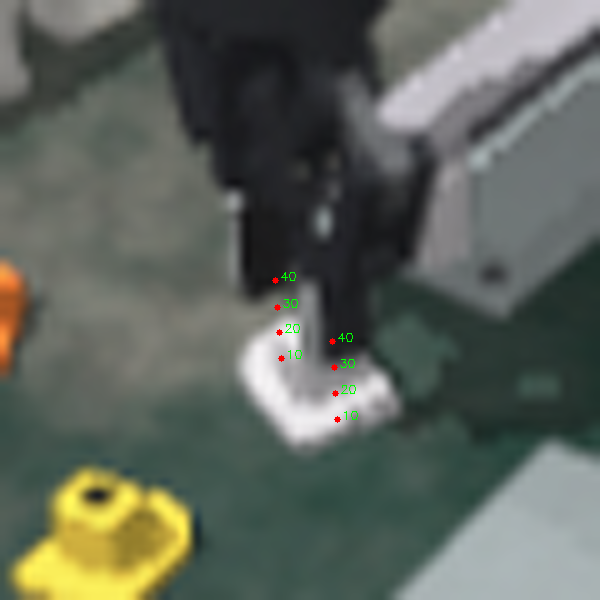

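Emit:
{"api": "play_rows", "payload": {"delta_pos": [[0, -1, 6], [0, 0, 6], [0, 0, 4], [0, 0, 4], [0, 0, 0], [0, 0, 0]], "dr": [[0, 0, 0], [0, 0, 0], [0, 0, 0], [0, 0, 0], [0, 0, 0], [0, 0, 0]], "fingers": [35, 35, 35, 35, 35, 35]}}

```text
clock: 8.07
position: [0.62, 0.15, -0.0143]
tool_rot: [0.805, 0.593, 0.0, -0.0]
ft_force: [-0.7, 0.3, 0.2]
width: 0.0352
```

Emit:
{"api": "play_rows", "payload": {"delta_pos": [[0, 0, 0], [0, 0, 0], [0, 0, 0], [0, 0, 0]], "dr": [[0, 0, 0], [0, 0, 0], [0, 0, 0], [0, 0, 0]], "fingers": [8, 8, 8, 8], "grip_force": 40}}

```text
clock: 8.57
position: [0.6202, 0.1501, -0.014]
tool_rot: [0.805, 0.593, 0.0, 0.0]
ft_force: [-0.6, -0.2, 4.8]
width: 0.0172
```

```bash
python3 -c "
from h import *
st();print(yaw())"
```

```text
8.57 [ 0.6202  0.1501 -0.014 ] [8.053e-01 5.929e-01 3.000e-04 1.000e-04] [-0.6 -0.2  4.8] 0.0172 [ 0.19  0.6  -0.66  1.68  0.42  1.01 -0.91]
(np.float64(72.72059108861463), np.float64(0.03684186327641424))
```

Grasped at width 17.2 mm. The TCP z reads −0.014 with the cam on the bench, so seated in the nest it should read about +0.002. I'll lift and carry it to the narrow nest.

Emit:
{"api": "play_rows", "payload": {"delta_pos": [[0, 0, -10], [0, 0, -35], [0, 0, -45], [0, 0, 0], [0, 0, 0], [0, 0, 0]], "dr": [[0, 0, 0], [0, 0, 0], [0, 0, 0], [0, 0, -8.7], [0, 0, -8.7], [0, 0, -8.6]], "fingers": [8, 8, 8, 8, 8, 8]}}

```text
clock: 9.32
position: [0.6197, 0.1497, 0.0759]
tool_rot: [0.649, 0.76, -0.0, 0.0]
ft_force: [-0.2, -0.1, -1.2]
width: 0.0171
```

```bash
python3 -c "
from h import *
st();to(.4704,.2887,.04,98.7)"
```

```text
9.32 [0.6197 0.1497 0.0759] [ 6.494e-01  7.605e-01 -2.000e-04  0.000e+00] [-0.2 -0.1 -1.2] 0.0171 [ 0.29  0.53 -0.79  1.61  0.4   1.17 -0.44]
->tool shift [160.6, -125.7, 35.9] drz 0.31
```

Emit:
{"api": "play_rows", "payload": {"delta_pos": [[32.1, -25.1, 0], [32.1, -25.1, 0], [32.1, -25.1, 0], [32.1, -25.1, 0], [32.2, -25.3, 15], [0, 0, 15], [0, 0, 0], [0, 0, 0]], "dr": [[0, 0, 0.1], [0, 0, 0.1], [0, 0, 0.1], [0, 0, 0], [0, 0, 0], [0, 0, 0], [0, 0, 0], [0, 0, 0]], "fingers": [8, 8, 8, 8, 8, 8, 8, 8]}}

```text
clock: 10.32
position: [0.4727, 0.2893, 0.0459]
tool_rot: [0.654, 0.757, 0.0, 0.0]
ft_force: [-0.4, -0.5, -1.5]
width: 0.0171
```

Run:
```python
from h import *
st();to(.4704,.2887,.002,98.7)
b=read_camera("scene")[:,:,::-1].copy();o=status.observe()["position"]
u,v=proj("scene",[[.4707,.2869,.04]])[0].astype(int)
c=cv2.resize(b[v-30:v+30,u-30:u+30],(540,540),interpolation=cv2.INTER_CUBIC)
def dr(P,col):
    w=(proj("scene",P)-[u-30,v-30]+.5)*9-.5;cv2.polylines(c,[np.round(w).astype(np.int32)],True,col,1)
q=(.4628,.2196,np.radians(8.66))
N=np.array([[28,65+19.5],[-4,65+19.5],[-4,65-19.5],[28,65-19.5],[-4,65-19.5],[-4,84.5]])
dr(np.c_[T(q,N),np.full(6,.016)],(0,0,255))
zz=o[2]+.014
qq=(o[0]+.0003,o[1]-.0018,np.radians(8.7))
dr(np.c_[T(qq,NAR),np.full(len(NAR),zz)],(255,0,0));dr(np.c_[T(qq,NAR),np.full(len(NAR),zz+.008)],(255,0,0))
cv2.imwrite("pics/m5.png",c)
fit(b,"NAR",(qq[0],qq[1],qq[2]),z0=zz,n="scene")
```

```text
10.32 [0.4727 0.2893 0.0459] [6.539e-01 7.566e-01 0.000e+00 1.000e-04] [-0.4 -0.5 -1.5] 0.0171 [ 0.1   0.42 -0.87  1.84  0.37  1.05 -0.77]
->tool shift [-0.2, -2.4, 43.9] drz -0.38
NAR [0.4743 0.2858] yaw 8.43 score 47.2
```

View pics/m5.png

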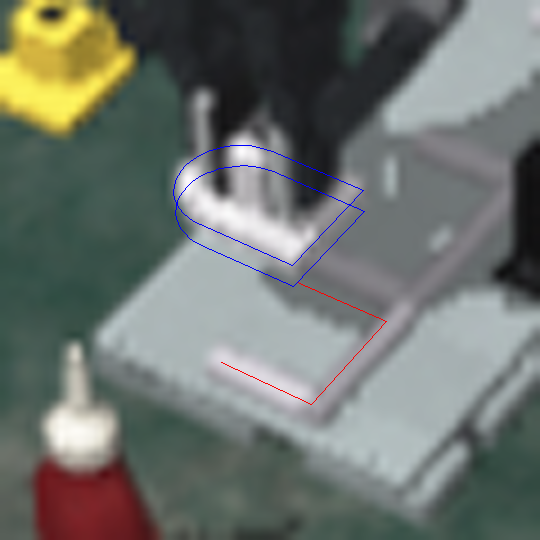

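The red nest outline matches the fences, and the held cam lies level above it with its rim outward. Lowering.

Emit:
{"api": "play_rows", "payload": {"delta_pos": [[-0.2, -2.0, 12], [0, 0, 12], [0, 0, 8], [0, 0, 4], [0, 0, 2], [0, 0, 2], [0, 0, 0]], "dr": [[0, 0, -0.4], [0, 0, 0], [0, 0, 0], [0, 0, 0], [0, 0, 0], [0, 0, 0], [0, 0, 0]], "fingers": [8, 8, 8, 8, 8, 8, 8]}}

```text
clock: 11.25
position: [0.4698, 0.2897, 0.0056]
tool_rot: [0.651, 0.759, 0.0, 0.0]
ft_force: [-1.1, 0.1, -1.3]
width: 0.0169
```

```bash
python3 -c "
from h import *
st();to(.4704,.2887,.002,98.7)"
```

```text
11.25 [0.4698 0.2897 0.0056] [6.506e-01 7.594e-01 1.000e-04 0.000e+00] [-1.1  0.1 -1.3] 0.0169 [ 0.07  0.47 -0.84  1.88  0.42  0.98 -0.81]
->tool shift [-1.0, 0.4, 3.6] drz 0.12
```

Emit:
{"api": "play_rows", "payload": {"delta_pos": [[-0.8, 0.5, 1], [0, 0, 1.5], [0, 0, 1], [0, 0, 0]], "dr": [[0, 0, 0], [0, 0, 0], [0, 0, 0], [0, 0, 0]], "fingers": [8, 8, 8, 8]}}

```text
clock: 11.75
position: [0.4704, 0.2889, 0.002]
tool_rot: [0.651, 0.759, 0.0, -0.0]
ft_force: [0.8, 0.2, -0.3]
width: 0.0165
```

Emit:
{"api": "play_rows", "payload": {"delta_pos": [[0, 0, 1], [0, 0, 1], [0, 0, 0]], "dr": [[0, 0, 0], [0, 0, 0], [0, 0, 0]], "fingers": [8, 8, 8]}}

```text
clock: 12.12
position: [0.4704, 0.2889, 0.0018]
tool_rot: [0.651, 0.759, -0.0, 0.001]
ft_force: [-6.5, -6.6, 22.5]
width: 0.0172
```

Contact at the expected seated height (TCP z 0.002). Releasing, then looking.

Emit:
{"api": "play_rows", "payload": {"delta_pos": [[0, 0, -1.5], [0, 0, 0], [0, 0, 0], [0, 0, -20], [0, 0, -40], [0, 0, -50], [30, 30, 0], [40, 40, 0]], "dr": [[0, 0, 0], [0, 0, 0], [0, 0, 0], [0, 0, 0], [0, 0, 0], [0, 0, 0], [0, 0, 0], [0, 0, 0]], "fingers": [8, 34, 34, 34, 34, 34, 34, 34]}}

```text
clock: 13.12
position: [0.531, 0.3687, 0.1146]
tool_rot: [0.652, 0.759, 0.001, 0.001]
ft_force: [0.7, 0.6, 0.7]
width: 0.0342
```

Run:
```python
from h import *
st()
a=read_camera("top")[:,:,::-1].copy();b=read_camera("scene")[:,:,::-1].copy()
q=fit(a,"CAR",(.4629,.2193,.15));m=fit(a,"MID",(.5346,.4381,-.172))
n0=T(q,np.array([[18.,65]]))[0];n=fit(b,"NAR",(n0[0]+.0013,n0[1]-.002,q[2]),z0=.016,n="scene");nt=fit(a,"NAR",(n0[0],n0[1],q[2]),z0=.016)
print("want",n0,np.degrees(q[2]));M=T(q,np.array([[18.,10]]))[0];print("mid nest",M)
to(m[0],m[1],.08,np.degrees(m[2])+90)
u,v=proj("scene",[[.4707,.2869,.02]])[0].astype(int)
cv2.imwrite("pics/m6.png",cv2.resize(b[v-40:v+40,u-50:u+50],(750,600),interpolation=cv2.INTER_CUBIC))
```

```text
13.12 [0.531  0.3687 0.1146] [0.6517 0.7585 0.0013 0.0013] [0.7 0.6 0.7] 0.0342 [-0.04  0.53 -0.86  1.55  0.42  1.25 -0.82]
CAR [0.4639 0.218 ] yaw 8.35 score 21.0
MID [0.5341 0.4438] yaw -36.35 score 1.8
NAR [0.4724 0.2845] yaw 10.22 score 40.8
NAR [0.5022 0.2477] yaw 59.38 score 20.6
want [0.47226475 0.2848972 ] 8.352040002054261
mid nest [0.48025377 0.23048051]
->tool shift [69.1, 15.0, 32.1] drz 45.28
```

View pics/m6.png

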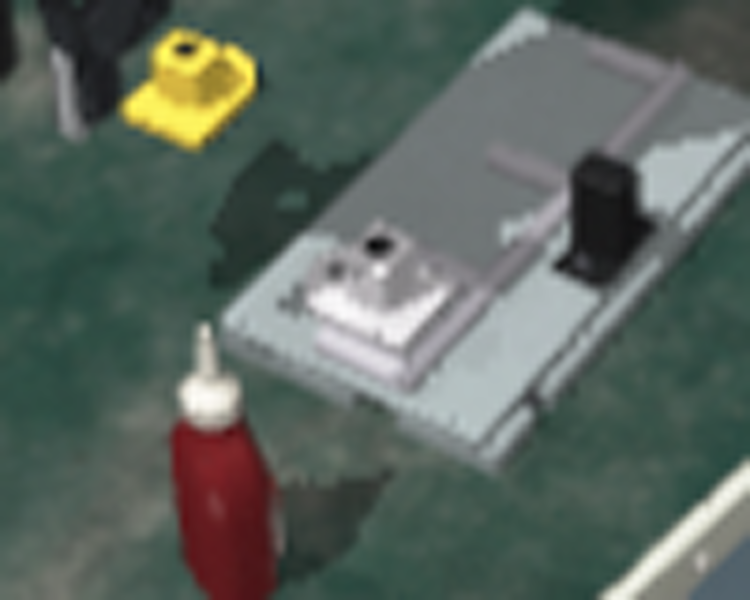

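The narrow cam lies flat in its nest with the rim outward, and the carrier has not moved. I'll check the middle cam from the scene camera, since the arm blocks the top one, then go there.

Run:
```python
from h import *
b=read_camera("scene")[:,:,::-1].copy();b0=cv2.imread("raw_scene0.png")
for i in(b0,b): fit(i,"MID",(.5346,.4381,-.172),n="scene")
to(.5346,.4381,.1146,80.1)
```

```text
MID [0.5357 0.4362] yaw -9.45 score 86.0
MID [0.5408 0.4527] yaw 11.36 score 24.0
->tool shift [65.0, 16.1, -2.6] drz 18.83
```

Emit:
{"api": "play_rows", "payload": {"delta_pos": [[-45, 0, -15], [-45, 0, -15], [-45, 0, -15], [-45, 0, 0], [-45, 0, 0], [0, 0, 0]], "dr": [[0, 0, 3.7], [0, 0, 3.7], [0, 0, 3.7], [0, 0, 3.7], [0, 0, 3.7], [0, 0, 0]], "fingers": [40, 40, 40, 40, 40, 40]}}

```text
clock: 14.02
position: [0.5343, 0.1398, 0.1573]
tool_rot: [0.767, 0.642, -0.001, 0.001]
ft_force: [0.5, 0.4, -0.2]
width: 0.0403
```

Run:
```python
from h import *
st();a=read_camera("top")[:,:,::-1].copy();b=read_camera("scene")[:,:,::-1].copy();cv2.imwrite("raw_top2.png",a);cv2.imwrite("raw_s2.png",b)
m=fit(a,"MID",(.5346,.4381,-.172));fit(b,"MID",(.5357,.4362,-.172),n="scene")
to(m[0],m[1],.16,np.degrees(m[2])+90)
```

```text
14.03 [0.5343 0.1398 0.1573] [ 7.665e-01  6.422e-01 -7.000e-04  1.300e-03] [ 0.5  0.4 -0.2] 0.0403 [ 0.38  0.26 -0.83  1.74  0.21  1.23 -0.68]
MID [0.5725 0.4566] yaw -5.53 score 62.5
MID [0.5513 0.4584] yaw -16.26 score 27.9
->tool shift [314.2, -14.9, -2.5] drz -4.19
```

The middle cam was knocked; it now fits at (0.5725,0.4566), yaw −5.5°, with a good score. Going there.

Emit:
{"api": "play_rows", "payload": {"delta_pos": [[45, -2.1, 0], [45, -2.1, 0], [45, -2.1, 0], [45, -2.1, 0], [45, -2.1, 0], [45, -2.1, 0], [44, -2.1, 0], [0, 0, 0]], "dr": [[0, 0, 0], [0, 0, 0], [0, 0, 0], [0, 0, 0], [0, 0, 0], [0, 0, 0], [0, 0, 0], [0, 0, -4.2]], "fingers": [40, 40, 40, 40, 40, 40, 40, 40]}}

```text
clock: 15.12
position: [0.5688, 0.463, 0.1563]
tool_rot: [0.737, 0.676, 0.0, -0.002]
ft_force: [0.4, -0.7, 0.7]
width: 0.0399
```

```bash
python3 -c "
from h import *
st();to(.5725,.4566,-.014,84.5)"
```

```text
15.12 [0.5688 0.463  0.1563] [ 0.737   0.6759  0.     -0.0021] [ 0.4 -0.7  0.7] 0.0399 [-0.25  0.66 -0.81  1.25  0.46  1.41 -1.1 ]
->tool shift [-6.1, 4.2, 170.3] drz 0.54
```

Emit:
{"api": "play_rows", "payload": {"delta_pos": [[-6, 4, 50], [0, 0, 50], [0, 0, 40], [0, 0, 20], [0, 0, 8], [0, 0, 1], [0, 0, 0], [0, 0, 0]], "dr": [[0, 0, 0.5], [0, 0, 0], [0, 0, 0], [0, 0, 0], [0, 0, 0], [0, 0, 0], [0, 0, 0], [0, 0, 0]], "fingers": [38, 38, 38, 38, 38, 38, 38, 38]}}

```text
clock: 16.12
position: [0.5767, 0.451, -0.0111]
tool_rot: [0.743, 0.669, 0.001, 0.0]
ft_force: [-0.3, 0.2, 0.3]
width: 0.0383
```

```bash
python3 -c "
from h import *
st();to(.5725,.4566,-.0138,84.5)"
```

```text
16.12 [ 0.5767  0.451  -0.0111] [7.431e-01 6.692e-01 9.000e-04 1.000e-04] [-0.3  0.2  0.3] 0.0383 [-0.24  0.79 -0.74  1.41  0.56  1.15 -1.17]
->tool shift [5.2, -4.7, 2.7] drz -0.49
```

Emit:
{"api": "play_rows", "payload": {"delta_pos": [[5.2, -4.7, 2], [0, 0, 0], [0, 0, 0]], "dr": [[0, 0, -0.5], [0, 0, 0], [0, 0, 0]], "fingers": [38, 38, 38]}}

```text
clock: 16.5
position: [0.5718, 0.4563, -0.0145]
tool_rot: [0.74, 0.673, -0.0, -0.0]
ft_force: [0.1, 0.2, 0.3]
width: 0.0379
```

Emit:
{"api": "play_rows", "payload": {"delta_pos": [[0, 0, 0], [0, 0, 0], [0, 0, 0], [0, 0, 0]], "dr": [[0, 0, 0], [0, 0, 0], [0, 0, 0], [0, 0, 0]], "fingers": [8, 8, 8, 8], "grip_force": 40}}

```text
clock: 17.0
position: [0.5722, 0.4561, -0.0143]
tool_rot: [0.74, 0.672, 0.0, 0.0]
ft_force: [0.4, -0.2, 2.1]
width: 0.0168
```

```bash
python3 -c "
from h import *
st();to(.5725,.4566,-.0138,84.5)"
```

```text
17.0 [ 0.5722  0.4561 -0.0143] [7.401e-01 6.725e-01 1.000e-04 1.000e-04] [ 0.4 -0.2  2.1] 0.0168 [-0.25  0.79 -0.75  1.41  0.56  1.15 -1.17]
->tool shift [0.6, 0.3, -0.5] drz 0.01
```

Emit:
{"api": "play_rows", "payload": {"delta_pos": [[0, 0, -10], [0, 0, -40], [0, 0, -45], [0, 0, 0], [0, 0, 0], [0, 0, 0]], "dr": [[0, 0, 0], [0, 0, 0], [0, 0, -7.1], [0, 0, -7.1], [0, 0, 0], [0, 0, 0]], "fingers": [8, 8, 8, 8, 8, 8]}}

```text
clock: 17.75
position: [0.5716, 0.4556, 0.0798]
tool_rot: [0.652, 0.758, -0.001, -0.0]
ft_force: [0.3, 0.1, -1.2]
width: 0.0175
```

```bash
python3 -c "
from h import *
st();to(.4791,.2320,.07,98.7)"
```

```text
17.75 [0.5716 0.4556 0.0798] [ 6.523e-01  7.579e-01 -6.000e-04 -1.000e-04] [ 0.3  0.1 -1.2] 0.0175 [-0.21  0.73 -0.83  1.34  0.53  1.3  -0.91]
->tool shift [-207.4, -124.8, 9.8] drz -0.13
```

Emit:
{"api": "play_rows", "payload": {"delta_pos": [[-34.6, -20.8, 0], [-34.6, -20.8, 0], [-34.6, -20.8, 0], [-34.6, -20.8, 0], [-34.6, -20.8, 0], [-34.4, -20.8, 10], [0, 0, 20], [0, 0, 0]], "dr": [[0, 0, -0.1], [0, 0, 0], [0, 0, 0], [0, 0, 0], [0, 0, 0], [0, 0, 0], [0, 0, 0], [0, 0, 0]], "fingers": [8, 8, 8, 8, 8, 8, 8, 8]}}

```text
clock: 18.75
position: [0.4794, 0.2317, 0.0492]
tool_rot: [0.651, 0.759, -0.001, -0.001]
ft_force: [-0.8, 0.6, -0.4]
width: 0.0172
```

Emit:
{"api": "play_rows", "payload": {"delta_pos": [[0, 0, 0], [0, 0, 0]], "dr": [[0, 0, 0], [0, 0, 0]], "fingers": [8, 8]}}

```text
clock: 19.0
position: [0.4806, 0.2334, 0.0511]
tool_rot: [0.65, 0.76, 0.001, -0.0]
ft_force: [0.3, -0.7, -1.2]
width: 0.0174
```

Run:
```python
from h import *
st();b=read_camera("scene")[:,:,::-1].copy();o=status.observe()["position"];to(.4791,.2320,.002,98.7)
fit(b,"MID",(o[0]+.0013,o[1]-.0015,np.radians(8.7)),z0=o[2]+.015,n="scene")
```

```text
19.0 [0.4806 0.2334 0.0511] [ 6.502e-01  7.598e-01  5.000e-04 -2.000e-04] [ 0.3 -0.7 -1.2] 0.0174 [ 0.27  0.4  -0.95  1.89  0.37  1.05 -0.67]
->tool shift [-0.9, -1.6, 49.0] drz 0.18
MID [0.4818 0.2333] yaw 10.61 score 49.2
```

Emit:
{"api": "play_rows", "payload": {"delta_pos": [[-1.6, -1.5, 15], [0, 0, 15], [0, 0, 8], [0, 0, 4], [0, 0, 3], [0, 0, 2], [0, 0, 0]], "dr": [[0, 0, 0], [0, 0, 0], [0, 0, 0], [0, 0, 0], [0, 0, 0], [0, 0, 0], [0, 0, 0]], "fingers": [8, 8, 8, 8, 8, 8, 8]}}

```text
clock: 19.92
position: [0.4792, 0.2303, 0.0036]
tool_rot: [0.651, 0.759, 0.0, 0.0]
ft_force: [-1.1, 0.1, -1.2]
width: 0.0171
```

Emit:
{"api": "play_rows", "payload": {"delta_pos": [[0, 0, 1], [0, 0, 1], [0, 0, 0], [0, 0, 0]], "dr": [[0, 0, 0], [0, 0, 0], [0, 0, 0], [0, 0, 0]], "fingers": [8, 8, 8, 8]}}

```text
clock: 20.42
position: [0.4792, 0.2303, 0.0016]
tool_rot: [0.651, 0.759, 0.0, -0.0]
ft_force: [0.3, 0.3, -1.1]
width: 0.0172
```

Emit:
{"api": "play_rows", "payload": {"delta_pos": [[0, 0, 1], [0, 0, 0], [0, 0, 0], [0, 0, 0], [0, 0, -20], [0, 0, -30], [0, 0, -30], [0, 0, 0]], "dr": [[0, 0, 0], [0, 0, 0], [0, 0, 0], [0, 0, 0], [0, 0, 0], [0, 0, 0], [0, 0, 0], [0, 0, 0]], "fingers": [8, 8, 32, 32, 32, 32, 32, 32]}}

```text
clock: 21.42
position: [0.4808, 0.2314, 0.0839]
tool_rot: [0.651, 0.759, 0.002, 0.001]
ft_force: [-0.5, -0.0, -0.3]
width: 0.0322
```

Emit:
{"api": "play_rows", "payload": {"delta_pos": [[0, 0, -40], [-10, 45, 0], [-10, 45, 0], [-10, 45, 0], [0, 0, 0], [0, 0, 0], [0, 0, 0], [0, 0, 0]], "dr": [[0, 0, 10], [0, 0, 10], [0, 0, 10], [0, 0, 10], [0, 0, 10], [0, 0, 10], [0, 0, 10], [0, 0, 10]], "fingers": [40, 40, 40, 40, 40, 40, 40, 40]}}

```text
clock: 22.42
position: [0.6042, 0.1753, 0.1205]
tool_rot: [0.987, 0.161, -0.0, -0.0]
ft_force: [-0.2, 0.8, -0.9]
width: 0.0398
```

Run:
```python
from h import *
st();print(yaw())
a=read_camera("top")[:,:,::-1].copy();b=read_camera("scene")[:,:,::-1].copy();cv2.imwrite("raw_top3.png",a)
q=fit(a,"CAR",(.4629,.2193,.15));r=fit(a,"RAIL",(.4826,-.0623,.078))
g=T(q,np.array([[-33.,0]]))[0];print("grip",g)
r1=grid(rect("top",a,.46,.2,.09,.12,.02,1.6),.46,.2,.09,.12,1.6,.05)
u,v=proj("scene",[[.47,.25,.02]])[0].astype(int)
c=cv2.resize(b[v-40:v+40,u-50:u+50],(400,320),interpolation=cv2.INTER_CUBIC)
o=np.zeros((320,800,3),np.uint8);o[:r1.shape[0],:r1.shape[1]]=r1;o[:,400:]=c;cv2.imwrite("pics/m7.png",o)
```

```text
22.43 [0.6042 0.1753 0.1205] [ 9.870e-01  1.608e-01 -3.000e-04 -2.000e-04] [-0.2  0.8 -0.9] 0.0398 [ 0.15  0.42 -0.65  1.6   0.27  1.21 -1.8 ]
(np.float64(18.50633838082708), np.float64(0.041319940886902405))
CAR [0.4622 0.2204] yaw 8.17 score 28.6
RAIL [ 0.4867 -0.1194] yaw 3.97 score 31.1
grip [0.42955398 0.21574428]
```

View pics/m7.png

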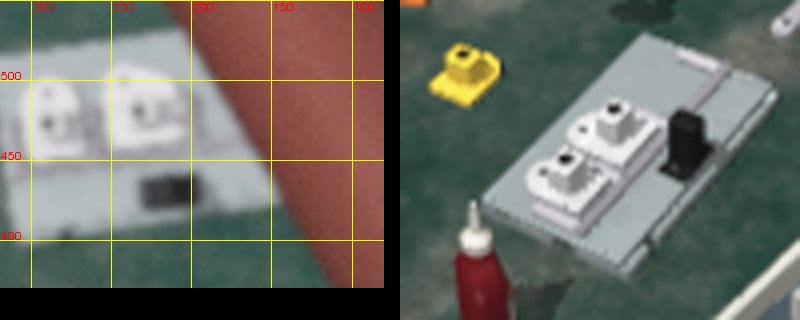

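Both cams sit flat in their nests. Next I grasp the carrier's grip.

```bash
python3 -c "
from h import *
to(.4302,.2148,.12,8.6)"
```

```text
->tool shift [-152.2, -93.2, 0.7] drz 10.11
```

Emit:
{"api": "play_rows", "payload": {"delta_pos": [[-30.4, -18.6, 0], [-30.4, -18.6, 0], [-30.4, -18.6, 0], [-30.4, -18.6, 0], [-30.4, -18.6, 0], [0, 0, 0], [0, 0, 0], [0, 0, 0]], "dr": [[0, 0, 0], [0, 0, 0], [0, 0, 0], [0, 0, 0], [0, 0, 0], [0, 0, 9.9], [0, 0, 0], [0, 0, 0]], "fingers": [40, 40, 40, 40, 40, 40, 40, 40]}}

```text
clock: 23.52
position: [0.4309, 0.2141, 0.1206]
tool_rot: [0.997, 0.08, -0.0, -0.0]
ft_force: [-0.2, -0.5, 0.1]
width: 0.0401
```

```bash
python3 -c "
from h import *
st();to(.4302,.2148,.005,8.6)"
```

```text
23.52 [0.4309 0.2141 0.1206] [ 9.968e-01  8.030e-02 -0.000e+00 -1.000e-04] [-0.2 -0.5  0.1] 0.0401 [ 0.16  0.11 -0.75  1.94  0.09  1.12 -2.03]
->tool shift [-0.6, -0.8, 115.6] drz 0.62
```

Emit:
{"api": "play_rows", "payload": {"delta_pos": [[-0.6, -0.8, 40], [0, 0, 40], [0, 0, 25], [0, 0, 10], [0, 0, 0], [0, 0, 0]], "dr": [[0, 0, 0.5], [0, 0, 0], [0, 0, 0], [0, 0, 0], [0, 0, 0], [0, 0, 0]], "fingers": [40, 40, 40, 40, 40, 40]}}

```text
clock: 24.28
position: [0.4307, 0.2153, 0.0066]
tool_rot: [0.997, 0.074, 0.001, -0.0]
ft_force: [-0.2, -0.6, 0.6]
width: 0.0403
```

Emit:
{"api": "play_rows", "payload": {"delta_pos": [[0, 0, 0], [0, 0, 0], [0, 0, 0], [0, 0, 0], [0, 0, 0]], "dr": [[0, 0, 0], [0, 0, 0], [0, 0, 0], [0, 0, 0], [0, 0, 0]], "fingers": [6, 6, 6, 6, 6], "grip_force": 60}}

```text
clock: 24.9
position: [0.4308, 0.2144, 0.0066]
tool_rot: [0.997, 0.073, 0.001, 0.0]
ft_force: [-1.0, -2.3, 7.2]
width: 0.0149
```

Run:
```python
from h import *
st();print(yaw());im=cv2.imread("raw_top0.png")
r=fit(im,"RAIL",(.4826,-.0623,.078));r=fit(im,"RAIL",(.4816,-.0653,.06))
a=read_camera("top")[:,:,::-1].copy();fit(a,"CAR",(.4629,.2193,.15))
```

```text
24.9 [0.4308 0.2144 0.0066] [9.973e-01 7.300e-02 7.000e-04 4.000e-04] [-1.  -2.3  7.2] 0.0149 [ 0.1   0.28 -0.72  2.05  0.24  0.89 -2.18]
(np.float64(8.377093430214389), np.float64(0.09476418626395475))
RAIL [ 0.4825 -0.0621] yaw 4.46 score 43.8
RAIL [ 0.4825 -0.0619] yaw 4.48 score 43.8
CAR [0.4638 0.2207] yaw 7.78 score 30.0
```

Emit:
{"api": "play_rows", "payload": {"delta_pos": [[0, 10, 0], [0, 10, 0], [0, 10, 0], [0, 10, 0], [0, 0, 0], [0, 0, 0]], "dr": [[0, 0, 1], [0, 0, 1], [0, 0, 1], [0, 0, 0.9], [0, 0, 0], [0, 0, 0]], "fingers": [6, 6, 6, 6, 6, 6]}}

```text
clock: 25.7
position: [0.4356, 0.1755, 0.0066]
tool_rot: [0.999, 0.04, 0.001, -0.0]
ft_force: [-0.4, 0.7, 5.5]
width: 0.0152
```

Run:
```python
from h import *
st();print(yaw());to(.4315,.1744,.0062,4.47)
a=read_camera("top")[:,:,::-1].copy();b=read_camera("scene")[:,:,::-1].copy();fit(a,"CAR",(.4638,.178,.078));fit(b,"CAR",(.465,.176,.078),n="scene");cv2.imwrite("raw_top4.png",a)
b0=cv2.imread("raw_scene0.png");fit(b0,"CAR",(.464,.217,.15),n="scene");fit(b0,"RAIL",(.4838,-.064,.078),n="scene");fit(b,"RAIL",(.4838,-.064,.078),n="scene")
```

```text
25.7 [0.4356 0.1755 0.0066] [ 9.992e-01  3.960e-02  1.000e-03 -2.000e-04] [-0.4  0.7  5.5] 0.0152 [ 0.16  0.25 -0.69  2.08  0.21  0.88 -2.14]
(np.float64(4.540380275600662), np.float64(0.11995560904313798))
->tool shift [-4.2, 0.8, 0.4] drz 0.07
CAR [0.4691 0.1798] yaw 4.34 score 29.9
CAR [0.4677 0.1784] yaw 5.4 score 31.8
CAR [0.4617 0.2166] yaw 8.62 score 41.6
RAIL [ 0.4837 -0.0662] yaw 4.29 score 59.2
RAIL [ 0.4837 -0.0661] yaw 4.28 score 63.6
```

Emit:
{"api": "play_rows", "payload": {"delta_pos": [[-2.1, 0, 0], [-2.1, 2, 0], [0, 4, 0], [0, 4, 0], [0, 3, 0], [0, 0, 0]], "dr": [[0, 0, 0], [0, 0, 0.1], [0, 0, 0], [0, 0, 0], [0, 0, 0], [0, 0, 0]], "fingers": [6, 6, 6, 6, 6, 6]}}

```text
clock: 26.55
position: [0.4322, 0.1637, 0.0066]
tool_rot: [0.999, 0.039, 0.001, -0.001]
ft_force: [-0.2, 6.4, 5.5]
width: 0.0147
```

Run:
```python
from h import *
st();print(yaw());o=status.observe()["position"]
c=T((o[0],o[1],np.radians(4.47)),np.array([[32.4,.4]]))[0]
a=read_camera("top")[:,:,::-1].copy();cv2.imwrite("raw_top5.png",a)
s=4
r=rect("top",a,.46,.07,.075,.09,.012,s)
def dr(q,p,z,col):
    P=proj("top",np.c_[T(q,p),np.full(len(p),z)]) # draw through plane .012: map world->rect using ray to plane
    w=[ray("top",u,v,.012) for u,v in P];w=np.array([[(.07+.09-k[1])*1000*s,(.46+.075-k[0])*1000*s] for k in w])
    cv2.polylines(r,[np.round(w).astype(np.int32)],False,col,1)
q=(c[0],c[1],np.radians(4.47));print(q)
dr(q,CAR,.016,(0,0,255));dr((.4825,-.062,np.radians(4.47)),RAIL,.008,(255,0,0))
cv2.imwrite("pics/m8.png",r)
```

```text
26.55 [0.4322 0.1637 0.0066] [ 0.9992  0.0393  0.0011 -0.0011] [-0.2  6.4  5.5] 0.0147 [ 0.18  0.24 -0.69  2.09  0.19  0.87 -2.11]
(np.float64(4.506737447451969), np.float64(0.1796422006534578))
(np.float64(0.46449307423633135), np.float64(0.16660920576809662), np.float64(0.07801621756414652))
```

View pics/m8.png

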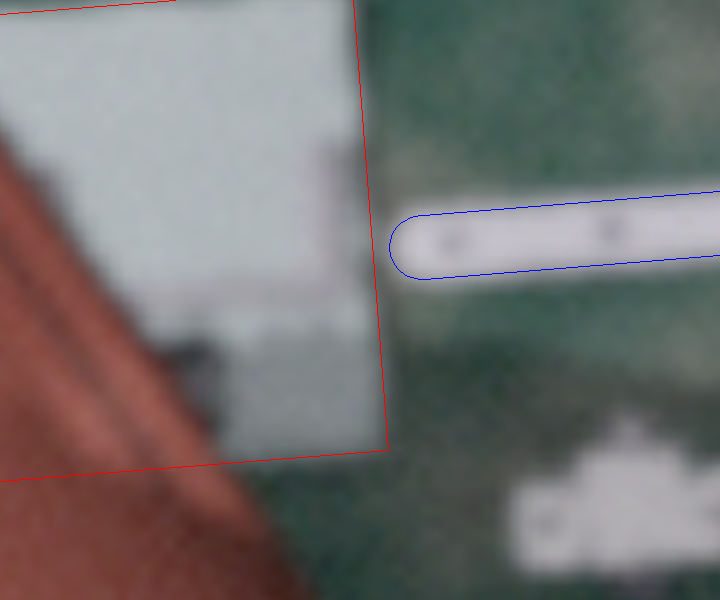

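The carrier outline and the rail axis agree to within about 0.5 mm. Next I slide it on and watch the lateral force.

Emit:
{"api": "play_rows", "payload": {"delta_pos": [[0, 3, 0], [0, 3, 0], [0, 3, 0], [0, 3, 0], [0, 0, 0]], "dr": [[0, 0, 0], [0, 0, 0], [0, 0, 0], [0, 0, 0], [0, 0, 0]], "fingers": [6, 6, 6, 6, 6]}}

```text
clock: 27.22
position: [0.4332, 0.1518, 0.0066]
tool_rot: [0.999, 0.039, 0.001, -0.001]
ft_force: [0.4, 6.5, 6.1]
width: 0.015
```

Emit:
{"api": "play_rows", "payload": {"delta_pos": [[0, 4, 0], [0, 4, 0], [0, 4, 0], [0, 4, 0], [0, 0, 0]], "dr": [[0, 0, 0], [0, 0, 0], [0, 0, 0], [0, 0, 0], [0, 0, 0]], "fingers": [6, 6, 6, 6, 6]}}

```text
clock: 27.85
position: [0.4344, 0.1357, 0.0065]
tool_rot: [0.999, 0.039, 0.001, -0.001]
ft_force: [-0.1, 6.5, 6.2]
width: 0.0148
```

```bash
python3 -c "
from h import *
st();print(yaw())"
```

```text
27.85 [0.4344 0.1357 0.0065] [ 0.9992  0.0393  0.0011 -0.001 ] [-0.1  6.5  6.2] 0.0148 [ 0.23  0.22 -0.68  2.11  0.18  0.87 -2.04]
(np.float64(4.503528795058783), np.float64(0.1712176568681677))
```

Emit:
{"api": "play_rows", "payload": {"delta_pos": [[0, 6, 0], [0, 6, 0], [0, 6, 0], [0, 6, 0], [0, 6, 0], [0, 6, 0], [0, 6, 0], [0, 6, 0]], "dr": [[0, 0, 0], [0, 0, 0], [0, 0, 0], [0, 0, 0], [0, 0, 0], [0, 0, 0], [0, 0, 0], [0, 0, 0]], "fingers": [6, 6, 6, 6, 6, 6, 6, 6], "grip_force": 80}}

```text
clock: 28.85
position: [0.439, 0.0887, 0.0066]
tool_rot: [0.999, 0.04, 0.002, -0.001]
ft_force: [3.1, 9.7, 1.5]
width: 0.0149
```

Emit:
{"api": "play_rows", "payload": {"delta_pos": [[0, 6, 0], [0, 6, 0], [0, 6, 0], [0, 6, 0], [0, 6, 0], [0, 6, 0], [0, 6, 0], [0, 6, 0]], "dr": [[0, 0, 0], [0, 0, 0], [0, 0, 0], [0, 0, 0], [0, 0, 0], [0, 0, 0], [0, 0, 0], [0, 0, 0]], "fingers": [6, 6, 6, 6, 6, 6, 6, 6]}}

```text
clock: 29.85
position: [0.4429, 0.0408, 0.0066]
tool_rot: [0.999, 0.04, 0.002, -0.001]
ft_force: [3.4, 9.9, 1.6]
width: 0.0146
```

```bash
python3 -c "
from h import *
st();print(yaw())"
```

```text
29.85 [0.4429 0.0408 0.0066] [ 0.9992  0.0397  0.002  -0.0014] [3.4 9.9 1.6] 0.0146 [ 0.39  0.18 -0.62  2.14  0.14  0.85 -1.8 ]
(np.float64(4.551589349151922), np.float64(0.2798129140171478))
```

Emit:
{"api": "play_rows", "payload": {"delta_pos": [[0, 6, 0], [0, 6, 0], [0, 6, 0], [0, 6, 0], [0, 6, 0], [0, 6, 0], [0, 6, 0], [0, 6, 0]], "dr": [[0, 0, 0], [0, 0, 0], [0, 0, 0], [0, 0, 0], [0, 0, 0], [0, 0, 0], [0, 0, 0], [0, 0, 0]], "fingers": [6, 6, 6, 6, 6, 6, 6, 6]}}

```text
clock: 30.85
position: [0.4467, -0.0072, 0.0066]
tool_rot: [0.999, 0.04, 0.002, -0.001]
ft_force: [4.8, 10.3, 2.9]
width: 0.0143
```

Emit:
{"api": "play_rows", "payload": {"delta_pos": [[0, 6, 0], [0, 6, 0], [0, 6, 0], [0, 6, 0], [0, 5, 0], [0, 5, 0], [0, 3, 0], [0, 0, 0]], "dr": [[0, 0, 0], [0, 0, 0], [0, 0, 0], [0, 0, 0], [0, 0, 0], [0, 0, 0], [0, 0, 0], [0, 0, 0]], "fingers": [6, 6, 6, 6, 6, 6, 6, 6]}}

```text
clock: 31.85
position: [0.4497, -0.0451, 0.0066]
tool_rot: [0.999, 0.039, 0.002, -0.001]
ft_force: [5.0, 5.3, 2.3]
width: 0.0145
```

```bash
python3 -c "
from h import *
st();print(yaw())"
```

```text
31.85 [ 0.4497 -0.0451  0.0066] [ 9.992e-01  3.900e-02  2.100e-03 -7.000e-04] [5.  5.3 2.3] 0.0145 [ 0.52  0.19 -0.55  2.12  0.13  0.86 -1.6 ]
(np.float64(4.468571429622545), np.float64(0.24772611932178626))
```

Emit:
{"api": "play_rows", "payload": {"delta_pos": [[0.3, 3, 0], [0, 3, 0], [0, 3, 0], [0, 3, 0], [0, 2, 0], [0, 0, 0]], "dr": [[0, 0, 0], [0, 0, 0], [0, 0, 0], [0, 0, 0], [0, 0, 0], [0, 0, 0]], "fingers": [6, 6, 6, 6, 6, 6]}}

```text
clock: 32.6
position: [0.4509, -0.0584, 0.0066]
tool_rot: [0.999, 0.039, 0.002, -0.001]
ft_force: [3.4, 7.7, 3.9]
width: 0.0147
```

Emit:
{"api": "play_rows", "payload": {"delta_pos": [[0, 1, 0], [0, 1, 0], [0, 0, 0]], "dr": [[0, 0, 0], [0, 0, 0], [0, 0, 0]], "fingers": [6, 6, 6]}}

```text
clock: 32.98
position: [0.451, -0.0601, 0.0066]
tool_rot: [0.999, 0.039, 0.002, -0.001]
ft_force: [2.6, 10.4, 4.5]
width: 0.0142
```

Emit:
{"api": "play_rows", "payload": {"delta_pos": [[0, 1, 0], [0, 1, 0], [0, 0, 0]], "dr": [[0, 0, 0], [0, 0, 0], [0, 0, 0]], "fingers": [6, 6, 6]}}

```text
clock: 33.35
position: [0.4512, -0.0622, 0.0066]
tool_rot: [0.999, 0.039, 0.002, -0.001]
ft_force: [4.1, 9.8, 5.2]
width: 0.015
```

Emit:
{"api": "play_rows", "payload": {"delta_pos": [[0, 1, 0], [0, 0.5, 0], [0, 0, 0]], "dr": [[0, 0, 0], [0, 0, 0], [0, 0, 0]], "fingers": [6, 6, 6]}}

```text
clock: 33.72
position: [0.4513, -0.0639, 0.0066]
tool_rot: [0.999, 0.039, 0.002, -0.001]
ft_force: [3.9, 8.9, 4.9]
width: 0.0146
```

Emit:
{"api": "play_rows", "payload": {"delta_pos": [[0, 1, 0], [0, 0.5, 0], [0, 0, 0]], "dr": [[0, 0, 0], [0, 0, 0], [0, 0, 0]], "fingers": [6, 6, 6]}}

```text
clock: 34.1
position: [0.4513, -0.0658, 0.0066]
tool_rot: [0.999, 0.039, 0.002, -0.001]
ft_force: [2.5, 7.1, 4.6]
width: 0.0147
```

Emit:
{"api": "play_rows", "payload": {"delta_pos": [[0, 1, 0], [0, 0.5, 0], [0, 0, 0]], "dr": [[0, 0, 0], [0, 0, 0], [0, 0, 0]], "fingers": [6, 6, 6]}}

```text
clock: 34.48
position: [0.4511, -0.0671, 0.0066]
tool_rot: [0.999, 0.039, 0.001, -0.001]
ft_force: [1.0, 7.8, 6.6]
width: 0.0146
```

Emit:
{"api": "play_rows", "payload": {"delta_pos": [[0, 0.8, 0], [0, 0, 0], [0, 0, 0]], "dr": [[0, 0, 0], [0, 0, 0], [0, 0, 0]], "fingers": [6, 6, 6]}}

```text
clock: 34.85
position: [0.4511, -0.0674, 0.0066]
tool_rot: [0.999, 0.04, 0.001, -0.001]
ft_force: [1.6, 9.7, 8.5]
width: 0.0144
```

Emit:
{"api": "play_rows", "payload": {"delta_pos": [[0, 0.8, 0], [0, 0, 0], [0, 0, 0]], "dr": [[0, 0, 0], [0, 0, 0], [0, 0, 0]], "fingers": [6, 6, 6]}}

```text
clock: 35.22
position: [0.451, -0.0676, 0.0066]
tool_rot: [0.999, 0.04, 0.001, -0.001]
ft_force: [0.4, 12.0, 8.5]
width: 0.0143
```

Emit:
{"api": "play_rows", "payload": {"delta_pos": [[0, 0.8, 0], [0, 0, 0], [0, 0, 0]], "dr": [[0, 0, 0], [0, 0, 0], [0, 0, 0]], "fingers": [6, 6, 6]}}

```text
clock: 35.6
position: [0.4511, -0.0678, 0.0066]
tool_rot: [0.999, 0.04, 0.001, -0.002]
ft_force: [-0.5, 14.6, 10.1]
width: 0.0143
```

Run:
```python
from h import *
st();print(yaw())
a=read_camera("top")[:,:,::-1].copy();cv2.imwrite("raw_top6.png",a)
fit(a,"CAR",(.4825,-.062,.078))
```

```text
35.6 [ 0.4511 -0.0678  0.0066] [ 0.9992  0.0399  0.0011 -0.0015] [-0.5 14.6 10.1] 0.0143 [ 0.55  0.2  -0.53  2.11  0.13  0.86 -1.55]
(np.float64(4.577612674340354), np.float64(0.21536846881792931))
CAR [ 0.4836 -0.0616] yaw 4.48 score 25.4
```

Emit:
{"api": "play_rows", "payload": {"delta_pos": [[0, 1.5, 0], [0, 1.5, 0], [0, 0, 0], [0, 0, 0]], "dr": [[0, 0, 0], [0, 0, 0], [0, 0, 0], [0, 0, 0]], "fingers": [6, 6, 6, 6]}}

```text
clock: 36.15
position: [0.4511, -0.0684, 0.0066]
tool_rot: [0.999, 0.041, 0.001, -0.003]
ft_force: [-3.4, 23.8, 13.9]
width: 0.0146
```

Emit:
{"api": "play_rows", "payload": {"delta_pos": [[0, -2, 0], [0, -2, 0], [0, -1.4, 0], [0, 0, 0]], "dr": [[0, 0, 0], [0, 0, 0], [0, 0, 0], [0, 0, 0]], "fingers": [6, 6, 6, 6]}}

```text
clock: 36.65
position: [0.4511, -0.0682, 0.0066]
tool_rot: [0.999, 0.039, 0.001, -0.0]
ft_force: [0.8, 3.2, 5.8]
width: 0.0146
```

Run:
```python
from h import *
st();print(yaw())
```

```text
36.65 [ 0.4511 -0.0682  0.0066] [ 9.992e-01  3.900e-02  1.400e-03 -1.000e-04] [0.8 3.2 5.8] 0.0146 [ 0.55  0.2  -0.53  2.11  0.13  0.86 -1.55]
(np.float64(4.465199222373965), np.float64(0.166510541878569))
```

The carrier is home. It takes 24 N against the stop without moving, and the detent's side force has gone. I'll release, lift, turn and look for the knob.

Emit:
{"api": "play_rows", "payload": {"delta_pos": [[0, 0, 0], [0, 0, 0], [0, 0, 0], [0, 0, -20], [0, 0, -40], [0, 0, -50], [0, 0, -50], [0, 0, 0]], "dr": [[0, 0, 0], [0, 0, 0], [0, 0, 0], [0, 0, 0], [0, 0, 0], [0, 0, -9], [0, 0, -9], [0, 0, -9]], "fingers": [32, 32, 32, 32, 40, 50, 50, 50]}}

```text
clock: 37.65
position: [0.4519, -0.0693, 0.1694]
tool_rot: [0.962, 0.273, 0.003, 0.002]
ft_force: [-0.9, 0.3, -0.5]
width: 0.05
```

Emit:
{"api": "play_rows", "payload": {"delta_pos": [[0, 0, 0], [0, 0, 0], [0, 0, 0], [0, 0, 0], [0, 0, 0], [0, 0, 0], [0, 0, 0], [0, 0, 0]], "dr": [[0, 0, -9], [0, 0, -9], [0, 0, -9], [0, 0, -9], [0, 0, -9], [0, 0, -9], [0, 0, -9], [0, 0, 0]], "fingers": [50, 50, 50, 50, 50, 50, 50, 50]}}

```text
clock: 38.65
position: [0.4494, -0.069, 0.1654]
tool_rot: [0.68, 0.733, -0.0, -0.0]
ft_force: [0.1, -0.2, -0.0]
width: 0.0498
```

Run:
```python
from h import *
st();print(yaw())
a=cv2.imread("raw_top0.png");g=a.max(2)
w=g[193:214,298:319];m=(w<75).astype(np.uint8)
n,l,s,c=cv2.connectedComponentsWithStats(m);print([(s[i].tolist(),np.round(c[i]+[298,193],2).tolist()) for i in range(1,n)])
for i in range(1,n):
    if s[i,4]>8: print(np.round(ray("top",*(c[i]+[298,193]),.11),4))
b=cv2.imread("raw_scene0.png")
print(np.round(proj("scene",[[.585,-.051,.103]]),1))
R=(.4834,-.0657,np.radians(4.47))
print("home knob",T(R,np.array([[129.,115]])))
```

```text
38.65 [ 0.4494 -0.069   0.1654] [ 6.797e-01  7.335e-01 -1.000e-04 -2.000e-04] [ 0.1 -0.2 -0. ] 0.0498 [ 0.61 -0.01 -0.54  1.95 -0.01  1.2   0.14]
(np.float64(94.35981518280093), np.float64(0.025312777134975775))
[([16, 5, 5, 11, 43], [316.21, 203.12]), ([8, 9, 5, 4, 14], [308.07, 203.43])]
[ 0.5871 -0.0761  0.11  ]
[ 0.5864 -0.0526  0.11  ]
[[282.5 163. ]]
home knob [[0.60304485 0.05900409]]
```

```bash
python3 -c "
from h import *
to(.587,-.055,.165,94.5)"
```

```text
->tool shift [3.5, 138.2, 0.4] drz -0.14
```

Emit:
{"api": "play_rows", "payload": {"delta_pos": [[0.5, 35, 0], [1, 35, 0], [1, 35, 0], [1, 33, 0], [0, 0, 0], [0, 0, 0], [0, 0, 40], [0, 0, 30]], "dr": [[0, 0, -0.1], [0, 0, 0], [0, 0, 0], [0, 0, 0], [0, 0, 0], [0, 0, 0], [0, 0, 0], [0, 0, 0]], "fingers": [50, 50, 50, 50, 50, 50, 50, 50]}}

```text
clock: 39.65
position: [0.5859, -0.0552, 0.0947]
tool_rot: [0.679, 0.734, -0.0, 0.0]
ft_force: [-0.4, 1.0, 0.6]
width: 0.0502
```

Emit:
{"api": "play_rows", "payload": {"delta_pos": [[0, 0, 15], [0, 0, 7], [0, 0, 0], [0, 0, 0]], "dr": [[0, 0, 0], [0, 0, 0], [0, 0, 0], [0, 0, 0]], "fingers": [50, 50, 50, 50]}}

```text
clock: 40.15
position: [0.5877, -0.0546, 0.0747]
tool_rot: [0.679, 0.734, 0.0, 0.001]
ft_force: [-0.8, -0.6, 0.4]
width: 0.0497
```

Run:
```python
from h import *
st();print(yaw())
b=read_camera("scene")[:,:,::-1].copy()
u,v=proj("scene",[[.585,-.055,.103]])[0].astype(int)
cv2.imwrite("pics/m9.png",cv2.resize(b[v-35:v+35,u-40:u+40],(640,560),interpolation=cv2.INTER_CUBIC))
```

```text
40.15 [ 0.5877 -0.0546  0.0747] [6.787e-01 7.344e-01 5.000e-04 7.000e-04] [-0.8 -0.6  0.4] 0.0497 [ 0.47  0.37 -0.55  1.75  0.22  1.09 -0.07]
(np.float64(94.51265719322221), np.float64(0.09235242649184579))
```

View pics/m9.png

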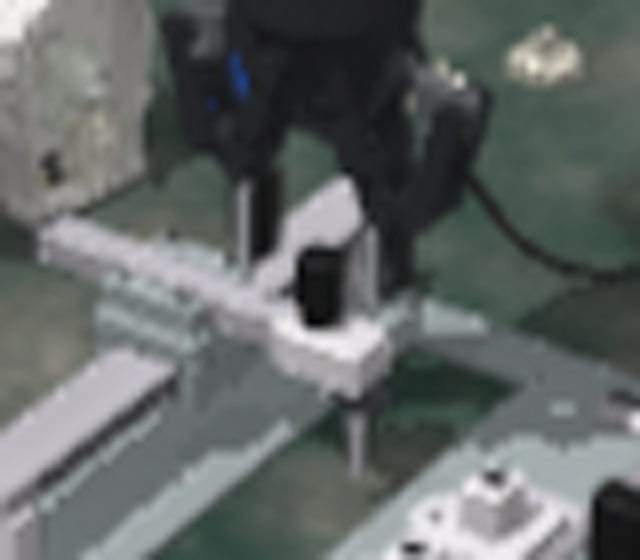

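The fingers straddle the knob. Closing gently.

Emit:
{"api": "play_rows", "payload": {"delta_pos": [[0, 0, 2], [0, 0, 0], [0, 0, 0], [0, 0, 0], [0, 0, 0], [0, 0, 0]], "dr": [[0, 0, 0], [0, 0, 0], [0, 0, 0], [0, 0, 0], [0, 0, 0], [0, 0, 0]], "fingers": [50, 30, 8, 8, 8, 8], "grip_force": 40}}

```text
clock: 40.95
position: [0.587, -0.0546, 0.0717]
tool_rot: [0.679, 0.734, -0.0, 0.0]
ft_force: [-2.2, 0.1, 4.0]
width: 0.0186
```

Run:
```python
from h import *
st();print(yaw())
R=(.4834,-.0657,np.radians(4.47))
h=T(R,np.array([[129.,115]]))[0];print(h);to(h[0],h[1],.0725)
```

```text
40.95 [ 0.587  -0.0546  0.0717] [ 0.6787  0.7344 -0.      0.    ] [-2.2  0.1  4. ] 0.0186 [ 0.47  0.37 -0.55  1.75  0.22  1.08 -0.07]
(np.float64(94.51902356371555), np.float64(0.001616780628845088))
[0.60304485 0.05900409]
->tool shift [112.0, 25.0, -0.8] drz None
```

Emit:
{"api": "play_rows", "payload": {"delta_pos": [[0, 6, 0], [0, 6, 0], [0, 6, 0], [0, 3, 0], [0, 0, 0], [0, 0, 0]], "dr": [[0, 0, 0], [0, 0, 0], [0, 0, 0], [0, 0, 0], [0, 0, 0], [0, 0, 0]], "fingers": [8, 8, 8, 8, 8, 8]}}

```text
clock: 41.7
position: [0.6088, -0.053, 0.0718]
tool_rot: [0.679, 0.734, 0.001, 0.001]
ft_force: [3.0, -0.7, 2.8]
width: 0.0184
```

Emit:
{"api": "play_rows", "payload": {"delta_pos": [[15, 0, 0], [15, 0, 0], [15, 0, 0], [15, 0, 0], [15, 0, 0], [15, 0, 0], [12, 0, 0], [0, 0, 0]], "dr": [[0, 0, 0], [0, 0, 0], [0, 0, 0], [0, 0, 0], [0, 0, 0], [0, 0, 0], [0, 0, 0], [0, 0, 0]], "fingers": [8, 8, 8, 8, 8, 8, 8, 8]}}

```text
clock: 42.7
position: [0.5996, 0.0508, 0.0717]
tool_rot: [0.678, 0.735, 0.0, -0.0]
ft_force: [1.2, 0.5, 6.2]
width: 0.0179
```

```bash
python3 -c "
from h import *
st();print(yaw())"
```

```text
42.7 [0.5996 0.0508 0.0717] [ 6.779e-01  7.352e-01  4.000e-04 -4.000e-04] [1.2 0.5 6.2] 0.0179 [ 0.31  0.4  -0.58  1.72  0.25  1.09 -0.26]
(np.float64(94.64390479051275), np.float64(0.06354792806430412))
```

Creep to both stops.

Emit:
{"api": "play_rows", "payload": {"delta_pos": [[2, 0, 0], [2, 0, 0], [2, 0, 0], [0, 0, 0], [0, 0, 0]], "dr": [[0, 0, 0], [0, 0, 0], [0, 0, 0], [0, 0, 0], [0, 0, 0]], "fingers": [8, 8, 8, 8, 8]}}

```text
clock: 43.32
position: [0.5994, 0.0546, 0.0717]
tool_rot: [0.679, 0.734, -0.0, -0.0]
ft_force: [1.1, -0.4, 6.0]
width: 0.0184
```

Emit:
{"api": "play_rows", "payload": {"delta_pos": [[1, 0, 0], [1, 0, 0], [0, 0, 0], [0, 0, 0]], "dr": [[0, 0, 0], [0, 0, 0], [0, 0, 0], [0, 0, 0]], "fingers": [8, 8, 8, 8]}}

```text
clock: 43.82
position: [0.5992, 0.0563, 0.0717]
tool_rot: [0.679, 0.734, -0.0, -0.0]
ft_force: [2.0, 0.3, 6.2]
width: 0.0183
```

Emit:
{"api": "play_rows", "payload": {"delta_pos": [[0, 1, 0], [0, 1, 0], [0, 0, 0], [0, 0, 0]], "dr": [[0, 0, 0], [0, 0, 0], [0, 0, 0], [0, 0, 0]], "fingers": [8, 8, 8, 8]}}

```text
clock: 44.32
position: [0.6006, 0.0564, 0.0717]
tool_rot: [0.679, 0.734, -0.001, -0.0]
ft_force: [-2.3, -0.3, 8.9]
width: 0.0184
```

Emit:
{"api": "play_rows", "payload": {"delta_pos": [[0, 1, 0], [0, 1, 0], [0, 0, 0], [0, 0, 0]], "dr": [[0, 0, 0], [0, 0, 0], [0, 0, 0], [0, 0, 0]], "fingers": [8, 8, 8, 8]}}

```text
clock: 44.82
position: [0.602, 0.0565, 0.0716]
tool_rot: [0.679, 0.734, -0.001, -0.001]
ft_force: [-4.0, -0.8, 11.2]
width: 0.0184
```

Emit:
{"api": "play_rows", "payload": {"delta_pos": [[0, 1, 0], [0, 1, 0], [0, 0, 0], [0, 0, 0]], "dr": [[0, 0, 0], [0, 0, 0], [0, 0, 0], [0, 0, 0]], "fingers": [8, 8, 8, 8]}}

```text
clock: 45.32
position: [0.6021, 0.0567, 0.0716]
tool_rot: [0.679, 0.734, -0.003, -0.002]
ft_force: [-13.6, -0.8, 18.2]
width: 0.0183
```

Emit:
{"api": "play_rows", "payload": {"delta_pos": [[0, -1.2, -0.5], [0, 0, 0]], "dr": [[0, 0, 0], [0, 0, 0]], "fingers": [8, 8]}}

```text
clock: 45.58
position: [0.6021, 0.0567, 0.0717]
tool_rot: [0.679, 0.734, -0.002, -0.001]
ft_force: [-6.8, -0.6, 9.4]
width: 0.0184
```

Emit:
{"api": "play_rows", "payload": {"delta_pos": [[1, 0, 0], [1, 0, 0], [0, 0, 0], [0, 0, 0]], "dr": [[0, 0, 0], [0, 0, 0], [0, 0, 0], [0, 0, 0]], "fingers": [8, 8, 8, 8]}}

```text
clock: 46.08
position: [0.6019, 0.0582, 0.0717]
tool_rot: [0.679, 0.734, -0.002, -0.001]
ft_force: [-6.1, -2.3, 10.3]
width: 0.0177
```

Emit:
{"api": "play_rows", "payload": {"delta_pos": [[1, 0, 0], [1, 0, 0], [0, 0, 0], [0, 0, 0]], "dr": [[0, 0, 0], [0, 0, 0], [0, 0, 0], [0, 0, 0]], "fingers": [8, 8, 8, 8]}}

```text
clock: 46.58
position: [0.602, 0.0582, 0.0717]
tool_rot: [0.679, 0.734, -0.003, -0.0]
ft_force: [-6.2, -7.5, 11.8]
width: 0.0181
```

Emit:
{"api": "play_rows", "payload": {"delta_pos": [[1, 0, 0], [0, 0, 0], [0, 0, 0]], "dr": [[0, 0, 0], [0, 0, 0], [0, 0, 0]], "fingers": [8, 8, 8]}}

```text
clock: 46.95
position: [0.6019, 0.0582, 0.0717]
tool_rot: [0.68, 0.734, -0.003, 0.0]
ft_force: [-6.8, -10.4, 10.8]
width: 0.0183
```

```bash
python3 -c "
from h import *
st();print(yaw())"
```

```text
46.95 [0.6019 0.0582 0.0717] [ 0.6797  0.7335 -0.003   0.    ] [ -6.8 -10.4  10.8] 0.0183 [ 0.3   0.41 -0.58  1.7   0.25  1.1  -0.29]
(np.float64(94.3665302271617), np.float64(0.3481670565693163))
```

Both home stops are found: TCP (0.6020,0.0582) corresponds to knob (129,115) in the tracer frame. I'll write a tracer-frame helper and move to the approach point of the narrow cam.

```bash
cat >> h.py <<'E'
PSI=np.radians(4.47);H=np.array([.6020,.0582])
def sty():
    """undeflected stylus axis in tracer mm, from the measured TCP"""
    o=status.observe();d=(o["position"][:2]-H)*1e3;c,s=np.cos(PSI),np.sin(PSI)
    return np.array([110+c*d[0]+s*d[1],115-s*d[0]+c*d[1]])
CAMS=dict(NAR=(65,[(30,65,21)]),MID=(10,[(34,18,18),(29,-2,14)]))
def Cx(name,y,dy=0.,dx=-2.):
    """stylus-axis x in contact with the rim at y; cam shifted by dx,dy"""
    y=y-dy;P=np.vstack([arc(x,c,r,-90,90) for x,c,r in CAMS[name][1]]).astype(np.float32)
    h=cv2.convexHull(np.array(np.vstack([P*1,[[0,P[:,1].min()],[0,P[:,1].max()]]]),np.float32))[:,0]
    best=-1
    for a,b in zip(h,np.roll(h,-1,0)):
        if a[1]!=b[1] and min(a[1],b[1])<=y<=max(a[1],b[1]): best=max(best,a[0]+(b[0]-a[0])*(y-a[1])/(b[1]-a[1]))
    return best+dx
def path(name,y0,y1,d=2.5,step=2.,sh=1.,xmin=31.5):
    c=CAMS[name][0];ys=np.linspace(y0,y1,400);w=np.clip((ys-c)/8,-1,1)
    s=np.array([max(Cx(name,y,-sh*k)-d,xmin) for y,k in zip(ys,w)])
    P=np.c_[s,ys];L=np.r_[0,np.cumsum(np.hypot(*np.diff(P,axis=0).T))];n=int(np.ceil(L[-1]/step))
    t=np.linspace(0,L[-1],n+1);return np.c_[np.interp(t,L,P[:,0]),np.interp(t,L,P[:,1])]
E
python3 - <<'E'
from h import *
for n,a,b in(("NAR",85,45),("MID",35,-15)):
    p=path(n,a,b);d=np.diff(p,axis=0);print(n,len(d),np.round(p[0],1),np.round(p[len(p)//2],1),np.round(p[-1],1),Cx(n,p[0,1]),Cx(n,CAMS[n][0]))
    print([[round(float(v),1),round(float(u),1)] for u,v in d])
E
```

```text
NAR 27 [31.5 85. ] [46.4 64. ] [31.5 45. ] 34.273129225372585 49.0
[[-1.3, 1.0], [-0.7, 1.8], [-0.9, 1.8], [-1.1, 1.7], [-1.2, 1.5], [-1.4, 1.4], [-1.5, 1.3], [-1.6, 1.1], [-1.7, 1.0], [-1.8, 0.9], [-1.9, 0.7], [-1.9, 0.4], [-2.0, 0.2], [-2.0, -0.0], [-2.0, -0.2], [-1.9, -0.4], [-1.9, -0.7], [-1.8, -0.9], [-1.7, -1.0], [-1.6, -1.1], [-1.5, -1.3], [-1.4, -1.4], [-1.2, -1.5], [-1.1, -1.7], [-0.9, -1.8], [-0.7, -1.8], [-1.3, -1.0]]
MID 32 [31.5 35. ] [46.5 12. ] [ 31.5 -15. ] 37.79782308485306 48.106434
[[-0.4, 1.8], [-0.5, 1.9], [-0.7, 1.8], [-0.9, 1.7], [-1.1, 1.6], [-1.3, 1.5], [-1.4, 1.3], [-1.6, 1.2], [-1.7, 1.0], [-1.8, 0.8], [-1.9, 0.6], [-1.9, 0.4], [-2.0, 0.2], [-2.0, -0.0], [-1.9, -0.3], [-1.9, -0.6], [-1.8, -0.8], [-1.7, -0.9], [-1.7, -0.9], [-1.7, -0.9], [-1.7, -0.9], [-1.8, -0.9], [-1.8, -0.8], [-1.8, -0.8], [-1.8, -0.8], [-1.8, -0.8], [-1.8, -0.9], [-1.7, -1.0], [-1.5, -1.2], [-1.3, -1.4], [-1.1, -1.6], [-1.9, -0.1]]
```

Emit:
{"api": "play_rows", "payload": {"delta_pos": [[-3, -6, 0], [-6, -6, 0], [-6, -6, 0], [-6, -6, 0], [-6, -6, 0], [-5, -6, 0], [0, -4, 0], [0, 0, 0]], "dr": [[0, 0, 0], [0, 0, 0], [0, 0, 0], [0, 0, 0], [0, 0, 0], [0, 0, 0], [0, 0, 0], [0, 0, 0]], "fingers": [8, 8, 8, 8, 8, 8, 8, 8]}}

```text
clock: 47.95
position: [0.5653, 0.0265, 0.0718]
tool_rot: [0.679, 0.734, -0.001, -0.0]
ft_force: [-1.4, -1.3, 0.2]
width: 0.0184
```

```bash
python3 -c "
from h import *
st();print(yaw(),sty())"
```

```text
47.95 [0.5653 0.0265 0.0718] [ 6.788e-01  7.343e-01 -8.000e-04 -3.000e-04] [-1.4 -1.3  0.2] 0.0184 [ 0.37  0.34 -0.59  1.8   0.21  1.07 -0.21]
(np.float64(94.50352226630027), np.float64(0.10136947858674326)) [70.95406203 86.25746233]
```

Emit:
{"api": "play_rows", "payload": {"delta_pos": [[-1, -6, 0], [0, -6, 0], [0, -6, 0], [0, -6, 0], [0, -5, 0], [0, -3, 0], [0, -2, 0], [0, 0, 0]], "dr": [[0, 0, 0], [0, 0, 0], [0, 0, 0], [0, 0, 0], [0, 0, 0], [0, 0, 0], [0, 0, 0], [0, 0, 0]], "fingers": [8, 8, 8, 8, 8, 8, 8, 8]}}

```text
clock: 48.95
position: [0.532, 0.0233, 0.0719]
tool_rot: [0.679, 0.734, -0.0, -0.0]
ft_force: [0.1, 1.4, -6.3]
width: 0.0182
```

```bash
python3 -c "
from h import *
st();print(yaw(),sty())"
```

```text
48.95 [0.532  0.0233 0.0719] [ 6.787e-01  7.345e-01 -4.000e-04 -3.000e-04] [ 0.1  1.4 -6.3] 0.0182 [ 0.41  0.27 -0.6   1.88  0.18  1.04 -0.19]
(np.float64(94.52239852906706), np.float64(0.05358187316782948)) [37.4637943  85.64759216]
```

Emit:
{"api": "play_rows", "payload": {"delta_pos": [[0, -1.5, 0], [-0.2, -1.5, 0], [0, -1, 0], [0, 0, 0]], "dr": [[0, 0, 0], [0, 0, 0], [0, 0, 0], [0, 0, 0]], "fingers": [8, 8, 8, 8]}}

```text
clock: 49.45
position: [0.5283, 0.0229, 0.0719]
tool_rot: [0.679, 0.734, -0.0, -0.0]
ft_force: [1.9, 2.3, -9.3]
width: 0.0185
```

```bash
python3 -c "
from h import *
st();print(yaw(),sty())
b=read_camera('scene')[:,:,::-1].copy()
u,v=proj('scene',[[.515,.02,.03]])[0].astype(int)
cv2.imwrite('pics/t1.png',cv2.resize(b[v-28:v+28,u-35:u+35],(700,560),interpolation=cv2.INTER_CUBIC))"
```

```text
49.45 [0.5283 0.0229 0.0719] [ 6.786e-01  7.345e-01 -1.000e-04 -2.000e-04] [ 1.9  2.3 -9.3] 0.0185 [ 0.41  0.26 -0.6   1.89  0.17  1.04 -0.19]
(np.float64(94.52440193961951), np.float64(0.02255303703218618)) [33.72697989 85.54097444]
```

View pics/t1.png

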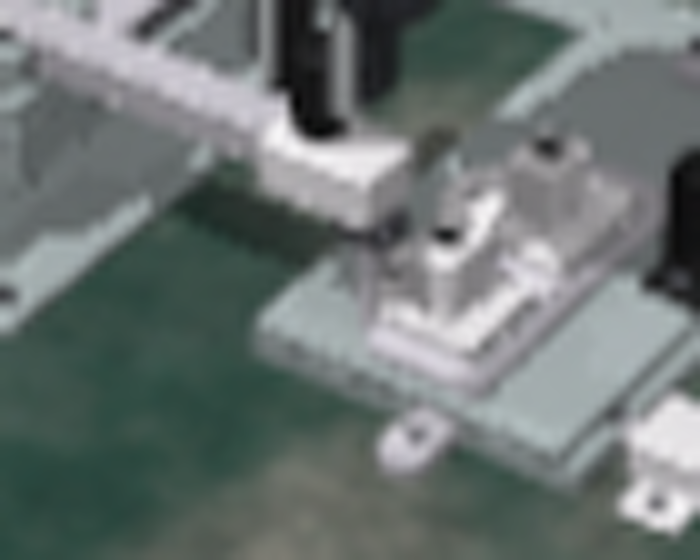

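The pin stands right beside the narrow cam's left flank, at pixel (370,290). Now I trace in short segments, checking between them.

Emit:
{"api": "play_rows", "payload": {"delta_pos": [[-0.9, 0, 0.5], [-1, 0, 0.5], [-0.7, 1.8, 0], [-0.9, 1.8, 0], [-1.1, 1.7, 0], [0, 0, 0]], "dr": [[0, 0, 0], [0, 0, 0], [0, 0, 0], [0, 0, 0], [0, 0, 0], [0, 0, 0]], "fingers": [8, 8, 8, 8, 8, 8]}}

```text
clock: 50.25
position: [0.5348, 0.0195, 0.0716]
tool_rot: [0.678, 0.735, 0.001, 0.0]
ft_force: [-3.0, 3.9, 5.5]
width: 0.018
```

```bash
cat >> h.py <<'E'
def chk(n):
    s=sty();o=status.observe();print(round(o["clock"],2),"s",np.round(s,1),"F",np.round(o["ft_force"],1),"w",round(o["width"],4),"defl est left/mid/right, back:",[round(Cx(n,s[1],k)-s[0],1) for k in(1.5,0,-1.5)],"want",round(Cx(n,s[1],-np.clip((s[1]-CAMS[n][0])/8,-1,1))-2.5,1))
E
python3 -c "
from h import *
chk('NAR')"
```

```text
50.25 s [40.  81.6] F [-3.   3.9  5.5] w 0.018 defl est left/mid/right, back: [np.float64(2.5), np.float64(0.8), np.float64(-1.4)] want 36.8
```

Emit:
{"api": "play_rows", "payload": {"delta_pos": [[0, -1.5, 0], [-0.3, -1.5, 0], [0, 0, 0], [0, 0, 0]], "dr": [[0, 0, 0], [0, 0, 0], [0, 0, 0], [0, 0, 0]], "fingers": [8, 8, 8, 8]}}

```text
clock: 50.75
position: [0.5326, 0.0192, 0.0717]
tool_rot: [0.678, 0.735, 0.001, 0.001]
ft_force: [1.8, 6.7, 2.1]
width: 0.0183
```

```bash
python3 -c "
from h import *
chk('NAR')"
```

```text
50.75 s [37.7 81.5] F [1.8 6.7 2.1] w 0.0183 defl est left/mid/right, back: [np.float64(4.9), np.float64(3.2), np.float64(1.0)] want 37.0
```

Contact is confirmed by the lateral force. Continuing along the rim.

Emit:
{"api": "play_rows", "payload": {"delta_pos": [[-1.2, 1.2, 0], [-1.4, 1.4, 0], [-1.5, 1.3, 0], [-1.6, 1.1, 0], [0, 0, 0]], "dr": [[0, 0, 0], [0, 0, 0], [0, 0, 0], [0, 0, 0], [0, 0, 0]], "fingers": [8, 8, 8, 8, 8]}}

```text
clock: 51.38
position: [0.5367, 0.0178, 0.0716]
tool_rot: [0.677, 0.736, 0.002, -0.002]
ft_force: [-3.7, 16.6, 5.7]
width: 0.0186
```

```bash
python3 -c "
from h import *
chk('NAR')"
```

```text
51.38 s [41.7 79.8] F [-3.7 16.6  5.7] w 0.0186 defl est left/mid/right, back: [np.float64(2.5), np.float64(1.2), np.float64(-0.5)] want 39.3
```

```bash
python3 -c "
from h import *
b=read_camera('scene')[:,:,::-1].copy();cv2.imwrite('raw_s5.png',b)
u,v=proj('scene',[[.515,.02,.03]])[0].astype(int)
c=cv2.resize(b[v-28:v+28,u-35:u+35],(700,560),interpolation=cv2.INTER_CUBIC)
R=(.4834,-.0657,PSI)
q=T(R,np.array([[16.,63.5]]))[0];f=lambda P:np.round((proj('scene',P)-[u-35,v-28]+.5)*10-.5).astype(np.int32)
cv2.polylines(c,[f(np.c_[T((q[0],q[1],PSI),NAR),np.full(len(NAR),.024)])],True,(0,0,255),1)
s=T(R,np.array([sty()]))[0]
cv2.polylines(c,[f(np.array([[*s,.0175],[*s,.06]]))],False,(255,0,0),1)
cv2.imwrite('pics/t2.png',c)"
```

```text
(no output)
```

View pics/t2.png

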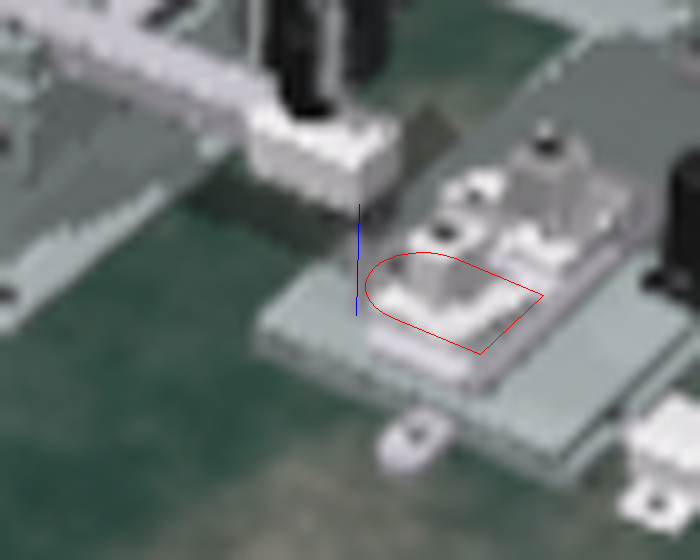

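The picture is too coarse to decide what is resisting. I'll retract the ram a little and see whether the lateral load goes.

Emit:
{"api": "play_rows", "payload": {"delta_pos": [[0, 2, 0], [0, 2, 0], [0, 0, 0]], "dr": [[0, 0, 0], [0, 0, 0], [0, 0, 0]], "fingers": [8, 8, 8]}}

```text
clock: 51.8
position: [0.5415, 0.0142, 0.0717]
tool_rot: [0.678, 0.735, 0.001, 0.0]
ft_force: [-0.5, 5.7, 4.1]
width: 0.0183
```

```bash
python3 -c "
from h import *
chk('NAR');print(yaw())"
```

```text
51.8 s [46.3 75.9] F [-0.5  5.7  4.1] w 0.0183 defl est left/mid/right, back: [np.float64(0.5), np.float64(-0.3), np.float64(-1.3)] want 42.8
(np.float64(94.56766912148304), np.float64(0.11686619877619676))
```

Emit:
{"api": "play_rows", "payload": {"delta_pos": [[0, 3, 0], [0, 3, 0], [0, 3, 0], [0, 0, 0]], "dr": [[0, 0, 0], [0, 0, 0], [0, 0, 0], [0, 0, 0]], "fingers": [8, 8, 8, 8]}}

```text
clock: 52.3
position: [0.5505, 0.0133, 0.0717]
tool_rot: [0.679, 0.734, 0.0, 0.001]
ft_force: [-0.8, 0.9, 4.7]
width: 0.0186
```

```bash
python3 -c "
from h import *
chk('NAR');print(yaw())"
```

```text
52.3 s [55.1 74.3] F [-0.8  0.9  4.7] w 0.0186 defl est left/mid/right, back: [np.float64(-7.7), np.float64(-8.4), np.float64(-9.1)] want 43.8
(np.float64(94.49722237863514), np.float64(0.08888589976814186))
```

Run:
```python
from h import *
b=read_camera("scene")[:,:,::-1].copy();cv2.imwrite("raw_s6.png",b)
R=(.4834,-.0657,PSI);c,s=np.cos(PSI),np.sin(PSI)
for n,p,img in(("NAR",(18,65),b),("MID",(18,10),b),("CAR",(0,0),b)):
    q=T(R,np.array([p],float))[0];f=fit(img,n,(q[0]+.0,q[1]-.001,PSI),z0=0.016 if n!="CAR" else 0,n="scene")
    d=(f[:2]-[.4834,-.0657])*1e3;print("  tracer",np.round([c*d[0]+s*d[1],-s*d[0]+c*d[1],np.degrees(f[2]-PSI)],1))
a=read_camera("top")[:,:,::-1].copy();cv2.imwrite("raw_top7.png",a)
for n,p in(("NAR",(18,65)),("MID",(18,10))):
    q=T((.4830,-.0635,PSI),np.array([p],float))[0];f=fit(a,n,(q[0],q[1],PSI),z0=0.016)
    d=(f[:2]-[.4830,-.0635])*1e3;print("  tracer",np.round([c*d[0]+s*d[1],-s*d[0]+c*d[1],np.degrees(f[2]-PSI)],1))
```

```text
NAR [ 0.5005 -0.0019] yaw -4.97 score 32.5
  tracer [22.1 62.2 -9.4]
MID [ 0.5028 -0.0568] yaw 4.59 score 26.8
  tracer [20.1  7.3  0.1]
CAR [ 0.4812 -0.0665] yaw 3.42 score 20.8
  tracer [-2.2 -0.6 -1. ]
NAR [ 0.5023 -0.0149] yaw 15.48 score 1.3
  tracer [23. 47. 11.]
MID [ 0.4989 -0.0546] yaw 9.74 score 1.3
  tracer [16.5  7.6  5.3]
```

The fits suggest the narrow cam has yawed a little within its play, toward −y. Sliding up the steep flank jams under friction. I'll restart from the left flank with small touch-and-step moves on the steep part, then slide continuously.

Emit:
{"api": "play_rows", "payload": {"delta_pos": [[4, 0, 0], [4, -3, 0], [0, -5, 0], [0, -5, 0], [0, -3, 0], [0, -2, 0], [0, 0, 0], [0, 0, 0]], "dr": [[0, 0, 0], [0, 0, 0], [0, 0, 0], [0, 0, 0], [0, 0, 0], [0, 0, 0], [0, 0, 0], [0, 0, 0]], "fingers": [8, 8, 8, 8, 8, 8, 8, 8]}}

```text
clock: 53.4
position: [0.5312, 0.0205, 0.0716]
tool_rot: [0.679, 0.734, 0.0, 0.0]
ft_force: [0.6, 1.1, 6.8]
width: 0.0182
```

```bash
python3 -c "
from h import *
chk('NAR')"
```

```text
53.4 s [36.5 82.9] F [0.6 1.1 6.8] w 0.0182 defl est left/mid/right, back: [np.float64(4.5), np.float64(2.4), np.float64(-0.6)] want 34.5
```

Emit:
{"api": "play_rows", "payload": {"delta_pos": [[0, -3, 0], [0, 0, 0], [0, 5, 0], [-1.5, 0, 0], [0, -3, 0], [0, 0, 0]], "dr": [[0, 0, 0], [0, 0, 0], [0, 0, 0], [0, 0, 0], [0, 0, 0], [0, 0, 0]], "fingers": [8, 8, 8, 8, 8, 8]}}

```text
clock: 54.15
position: [0.5305, 0.0196, 0.0716]
tool_rot: [0.678, 0.735, 0.001, 0.0]
ft_force: [0.9, 2.9, 7.0]
width: 0.0182
```

```bash
python3 -c "
from h import *
chk('NAR')"
```

```text
54.15 s [35.7 82.1] F [0.9 2.9 7. ] w 0.0182 defl est left/mid/right, back: [np.float64(6.3), np.float64(4.5), np.float64(2.0)] want 36.1
```

Emit:
{"api": "play_rows", "payload": {"delta_pos": [[0, 4.5, 0], [-1.5, 0, 0], [0, -2.5, 0], [0, 0, 0], [0, 4, 0], [-1.5, 0, 0], [0, -2.5, 0], [0, 0, 0]], "dr": [[0, 0, 0], [0, 0, 0], [0, 0, 0], [0, 0, 0], [0, 0, 0], [0, 0, 0], [0, 0, 0], [0, 0, 0]], "fingers": [8, 8, 8, 8, 8, 8, 8, 8]}}

```text
clock: 55.15
position: [0.5341, 0.0183, 0.0716]
tool_rot: [0.678, 0.735, 0.001, -0.0]
ft_force: [2.0, 7.0, 6.1]
width: 0.0183
```

```bash
python3 -c "
from h import *
chk('NAR')"
```

```text
55.15 s [39.2 80.6] F [2.  7.  6.1] w 0.0183 defl est left/mid/right, back: [np.float64(4.3), np.float64(2.8), np.float64(1.0)] want 38.4
```

Emit:
{"api": "play_rows", "payload": {"delta_pos": [[0, 4, 0], [0, 3.5, 0], [0, 0, 0], [0, -4.5, 0], [0, 0, 0]], "dr": [[0, 0, 0], [0, 0, 0], [0, 0, 0], [0, 0, 0], [0, 0, 0]], "fingers": [8, 8, 8, 8, 8]}}

```text
clock: 55.78
position: [0.5371, 0.0168, 0.0716]
tool_rot: [0.679, 0.735, 0.001, 0.0]
ft_force: [1.5, 2.9, 6.3]
width: 0.0184
```

```bash
cat >> h.py <<'E'
def c2(n,dy,dx=0.):
    s=sty();o=status.observe();print(round(o["clock"],2),"s",np.round(s,1),"F",np.round(o["ft_force"],1),"d=",round(Cx(n,s[1],dy,dx)-s[0],1),"(nominal",round(Cx(n,s[1],0,0)-s[0],1),")")
E
python3 -c "
from h import *
c2('NAR',-1.5)"
```

```text
55.77 s [42.1 78.7] F [1.5 2.9 6.3] d= 2.3 (nominal 3.7 )
```

Emit:
{"api": "play_rows", "payload": {"delta_pos": [[0, 5, 0], [-2, 0, 0], [0, 0, 0], [0, -3, 0], [0, 0, 0]], "dr": [[0, 0, 0], [0, 0, 0], [0, 0, 0], [0, 0, 0], [0, 0, 0]], "fingers": [8, 8, 8, 8, 8]}}

```text
clock: 56.4
position: [0.5394, 0.015, 0.0716]
tool_rot: [0.679, 0.735, 0.001, 0.0]
ft_force: [3.1, 1.3, 6.4]
width: 0.0179
```

```bash
python3 -c "
from h import *
c2('NAR',-1.5)"
```

```text
56.4 s [44.2 76.8] F [3.1 1.3 6.4] d= 2.0 (nominal 3.1 )
```

Emit:
{"api": "play_rows", "payload": {"delta_pos": [[-1, 0.5, 0], [-1, 0.6, 0], [-1, 0.6, 0], [-1, 0.6, 0], [0, 0, 0]], "dr": [[0, 0, 0], [0, 0, 0], [0, 0, 0], [0, 0, 0], [0, 0, 0]], "fingers": [8, 8, 8, 8, 8]}}

```text
clock: 57.02
position: [0.5415, 0.0122, 0.0716]
tool_rot: [0.678, 0.735, 0.001, -0.0]
ft_force: [0.2, 5.3, 8.2]
width: 0.0181
```

```bash
python3 -c "
from h import *
c2('NAR',-1.5)"
```

```text
57.02 s [46.1 73.8] F [0.2 5.3 8.2] d= 2.2 (nominal 2.9 )
```

Emit:
{"api": "play_rows", "payload": {"delta_pos": [[-1, 0.4, 0], [-1, 0.4, 0], [-1, 0.3, 0], [-1, 0.2, 0], [-1, 0.2, 0], [-1, 0.1, 0], [-1, 0, 0], [0, 0, 0]], "dr": [[0, 0, 0], [0, 0, 0], [0, 0, 0], [0, 0, 0], [0, 0, 0], [0, 0, 0], [0, 0, 0], [0, 0, 0]], "fingers": [8, 8, 8, 8, 8, 8, 8, 8]}}

```text
clock: 58.02
position: [0.5438, 0.0046, 0.0716]
tool_rot: [0.678, 0.735, 0.0, -0.0]
ft_force: [1.1, 2.8, 8.3]
width: 0.0184
```

```bash
python3 -c "
from h import *
c2('NAR',-1.5)"
```

```text
58.02 s [47.8 66.1] F [1.1 2.8 8.3] d= 3.0 (nominal 3.1 )
```

Emit:
{"api": "play_rows", "payload": {"delta_pos": [[-1.5, -0.5, 0], [-1.6, -0.2, 0], [-2, -0.3, 0], [-2, -0.5, 0], [-2, -0.7, 0], [-2, -0.9, 0], [-2, -1.3, 0], [0, 0, 0]], "dr": [[0, 0, 0], [0, 0, 0], [0, 0, 0], [0, 0, 0], [0, 0, 0], [0, 0, 0], [0, 0, 0], [0, 0, 0]], "fingers": [8, 8, 8, 8, 8, 8, 8, 8]}}

```text
clock: 59.02
position: [0.5411, -0.01, 0.0716]
tool_rot: [0.679, 0.734, 0.0, 0.001]
ft_force: [4.1, 1.4, 5.9]
width: 0.0183
```

```bash
python3 -c "
from h import *
c2('NAR',1.5,-2);c2('NAR',-1.5,0)"
```

```text
59.02 s [43.9 51.8] F [4.1 1.4 5.9] d= -1.0 (nominal 2.3 )
59.02 s [43.9 51.8] F [4.1 1.4 5.9] d= 3.4 (nominal 2.3 )
```

Emit:
{"api": "play_rows", "payload": {"delta_pos": [[-0.8, -1.6, 0], [-1, -1, 0], [-1, -1.1, 0], [-1, -1.2, 0], [-0.7, -1, 0], [-0.6, -1, 0], [-0.7, -1.4, 0], [0, 0, 0]], "dr": [[0, 0, 0], [0, 0, 0], [0, 0, 0], [0, 0, 0], [0, 0, 0], [0, 0, 0], [0, 0, 0], [0, 0, 0]], "fingers": [8, 8, 8, 8, 8, 8, 8, 8]}}

```text
clock: 60.02
position: [0.533, -0.0165, 0.0716]
tool_rot: [0.679, 0.734, 0.0, 0.001]
ft_force: [2.4, 0.3, 7.8]
width: 0.0182
```

```bash
python3 -c "
from h import *
c2('NAR',1.5,-2);c2('NAR',-1.5,0)"
```

```text
60.02 s [35.4 45.9] F [2.4 0.3 7.8] d= -3.5 (nominal 3.3 )
60.02 s [35.4 45.9] F [2.4 0.3 7.8] d= 6.0 (nominal 3.3 )
```

Emit:
{"api": "play_rows", "payload": {"delta_pos": [[0.6, 0, 0], [0.8, 0, 0], [0, -0.5, 0], [0, 0, 0]], "dr": [[0, 0, 0], [0, 0, 0], [0, 0, 0], [0, 0, 0]], "fingers": [8, 8, 8, 8]}}

```text
clock: 60.52
position: [0.5325, -0.0159, 0.0716]
tool_rot: [0.679, 0.734, -0.0, 0.001]
ft_force: [3.5, -2.4, 6.9]
width: 0.0182
```

Run:
```python
from h import *
c2('NAR',1.5,-2)
b=read_camera("scene")[:,:,::-1].copy();cv2.imwrite("raw_s7.png",b)
R=(.4834,-.0657,PSI);c,s=np.cos(PSI),np.sin(PSI)
for n,p,img in(("NAR",(18,65),b),("MID",(18,10),b)):
    q=T(R,np.array([p],float))[0];f=fit(img,n,(q[0]+.0,q[1]-.001,PSI),z0=0.016,n="scene")
    d=(f[:2]-[.4834,-.0657])*1e3;print("  tracer",np.round([c*d[0]+s*d[1],-s*d[0]+c*d[1],np.degrees(f[2]-PSI)],1))
```

```text
60.52 s [34.9 46.5] F [ 3.5 -2.4  6.9] d= -0.6 (nominal 5.0 )
NAR [ 4.964e-01 -4.000e-04] yaw 3.12 score 29.9
  tracer [18.1 64.1 -1.4]
MID [ 0.5022 -0.0568] yaw 4.85 score 35.8
  tracer [19.4  7.4  0.4]
```

Lateral contact at the right flank is confirmed. The cam has settled back and left within its play, so I'll retrace the right half with that model to be sure of continuous deflection.

Emit:
{"api": "play_rows", "payload": {"delta_pos": [[0, -1.5, 0], [0, 0, 0], [0, 6, 0], [0, 6, 0], [0, 6, 0], [5, 0, 0], [5, 0, 0], [5, 0, 0]], "dr": [[0, 0, 0], [0, 0, 0], [0, 0, 0], [0, 0, 0], [0, 0, 0], [0, 0, 0], [0, 0, 0], [0, 0, 0]], "fingers": [8, 8, 8, 8, 8, 8, 8, 8]}}

```text
clock: 61.58
position: [0.5475, 0.0009, 0.0716]
tool_rot: [0.679, 0.734, -0.0, 0.001]
ft_force: [2.6, -0.3, 7.8]
width: 0.0182
```

Emit:
{"api": "play_rows", "payload": {"delta_pos": [[4.5, 0, 0], [0, -3, 0], [0, -1.4, 0], [0, 0, 0], [0, 0, 0]], "dr": [[0, 0, 0], [0, 0, 0], [0, 0, 0], [0, 0, 0], [0, 0, 0]], "fingers": [8, 8, 8, 8, 8]}}

```text
clock: 62.2
position: [0.5429, 0.0057, 0.0716]
tool_rot: [0.679, 0.734, 0.0, 0.0]
ft_force: [2.9, 0.7, 7.6]
width: 0.0181
```

```bash
python3 -c "
from h import *
c2('NAR',1.5,-2)"
```

```text
62.2 s [47.  67.2] F [2.9 0.7 7.6] d= 2.0 (nominal 3.9 )
```

Emit:
{"api": "play_rows", "payload": {"delta_pos": [[-1.2, -0.6, 0], [-1.5, -0.3, 0], [-1.5, -0.3, 0], [-2, -0.4, 0], [-2, -0.7, 0], [-2, -0.9, 0], [-2, -1.1, 0], [0, 0, 0]], "dr": [[0, 0, 0], [0, 0, 0], [0, 0, 0], [0, 0, 0], [0, 0, 0], [0, 0, 0], [0, 0, 0], [0, 0, 0]], "fingers": [8, 8, 8, 8, 8, 8, 8, 8]}}

```text
clock: 63.2
position: [0.54, -0.007, 0.0716]
tool_rot: [0.679, 0.734, 0.001, 0.001]
ft_force: [5.0, 1.1, 5.0]
width: 0.0181
```

Emit:
{"api": "play_rows", "payload": {"delta_pos": [[-1, -0.7, 0], [-1, -0.7, 0], [-1, -0.9, 0], [-1, -1, 0], [-1, -1.3, 0], [-1, -1.3, 0], [-0.8, -1.5, 0], [0, 0, 0]], "dr": [[0, 0, 0], [0, 0, 0], [0, 0, 0], [0, 0, 0], [0, 0, 0], [0, 0, 0], [0, 0, 0], [0, 0, 0]], "fingers": [8, 8, 8, 8, 8, 8, 8, 8]}}

```text
clock: 64.2
position: [0.5329, -0.0147, 0.0716]
tool_rot: [0.679, 0.734, 0.0, 0.001]
ft_force: [2.7, -0.1, 6.4]
width: 0.018
```

```bash
python3 -c "
from h import *
c2('NAR',1.5,-2);c2('NAR',0,-2)"
```

```text
64.2 s [35.4 47.7] F [ 2.7 -0.1  6.4] d= 2.0 (nominal 6.5 )
64.2 s [35.4 47.7] F [ 2.7 -0.1  6.4] d= 4.5 (nominal 6.5 )
```

Emit:
{"api": "play_rows", "payload": {"delta_pos": [[-0.8, -1, 0], [0, 0, 0], [0, 8, 0], [0, 8, 0], [0, 7, 0], [-5, 0, 0], [-5, 0, 0], [-3, 0, 0]], "dr": [[0, 0, 0], [0, 0, 0], [0, 0, 0], [0, 0, 0], [0, 0, 0], [0, 0, 0], [0, 0, 0], [0, 0, 0]], "fingers": [8, 8, 8, 8, 8, 8, 8, 8]}}

```text
clock: 65.2
position: [0.5556, -0.0264, 0.0716]
tool_rot: [0.679, 0.734, 0.0, 0.0]
ft_force: [2.8, 0.6, 7.5]
width: 0.018
```

Emit:
{"api": "play_rows", "payload": {"delta_pos": [[0, -5, 0], [0, -5, 0], [0, -4, 0], [0, -3, 0], [0, 0, 0]], "dr": [[0, 0, 0], [0, 0, 0], [0, 0, 0], [0, 0, 0], [0, 0, 0]], "fingers": [8, 8, 8, 8, 8]}}

```text
clock: 65.82
position: [0.5383, -0.0281, 0.0716]
tool_rot: [0.679, 0.734, -0.0, 0.0]
ft_force: [1.0, -0.1, 8.9]
width: 0.0182
```

```bash
python3 -c "
from h import *
c2('MID',-1.5,0)"
```

```text
65.83 s [39.8 33.9] F [ 1.  -0.1  8.9] d= -1.4 (nominal 2.5 )
```

Emit:
{"api": "play_rows", "payload": {"delta_pos": [[0, -1.5, 0], [0, -1.5, 0], [0, 0, 0], [0, 4, 0], [0, 3.7, 0], [-2, 0, 0], [0, -4, 0], [0, 0, 0]], "dr": [[0, 0, 0], [0, 0, 0], [0, 0, 0], [0, 0, 0], [0, 0, 0], [0, 0, 0], [0, 0, 0], [0, 0, 0]], "fingers": [8, 8, 8, 8, 8, 8, 8, 8]}}

```text
clock: 66.82
position: [0.5393, -0.0298, 0.0716]
tool_rot: [0.679, 0.734, 0.0, 0.0]
ft_force: [1.3, -0.5, 8.8]
width: 0.0182
```

```bash
python3 -c "
from h import *
c2('MID',-1.5,0)"
```

```text
66.83 s [40.6 32.2] F [ 1.3 -0.5  8.8] d= 2.2 (nominal 4.4 )
```

Emit:
{"api": "play_rows", "payload": {"delta_pos": [[0, 3, 0], [0, 3.5, 0], [-2, 0, 0], [0, -4, 0], [0, 0, 0]], "dr": [[0, 0, 0], [0, 0, 0], [0, 0, 0], [0, 0, 0], [0, 0, 0]], "fingers": [8, 8, 8, 8, 8]}}

```text
clock: 67.45
position: [0.542, -0.0315, 0.0716]
tool_rot: [0.679, 0.734, 0.0, 0.0]
ft_force: [1.6, 0.4, 8.4]
width: 0.0179
```

```bash
python3 -c "
from h import *
c2('MID',-1.5,0)"
```

```text
67.45 s [43.2 30.2] F [1.6 0.4 8.4] d= 2.4 (nominal 4.0 )
```

Emit:
{"api": "play_rows", "payload": {"delta_pos": [[0, 3, 0], [0, 2.5, 0], [-2, 0, 0], [0, -3.5, 0], [0, 0, 0]], "dr": [[0, 0, 0], [0, 0, 0], [0, 0, 0], [0, 0, 0], [0, 0, 0]], "fingers": [8, 8, 8, 8, 8]}}

```text
clock: 68.08
position: [0.5441, -0.0334, 0.0716]
tool_rot: [0.679, 0.734, 0.0, 0.0]
ft_force: [1.0, -0.4, 7.6]
width: 0.0179
```

Emit:
{"api": "play_rows", "payload": {"delta_pos": [[-1, 0.7, 0], [-1, 0.6, 0], [-1, 0.5, 0], [-1, 0.5, 0], [0, 0, 0]], "dr": [[0, 0, 0], [0, 0, 0], [0, 0, 0], [0, 0, 0], [0, 0, 0]], "fingers": [8, 8, 8, 8, 8]}}

```text
clock: 68.7
position: [0.5462, -0.0367, 0.0715]
tool_rot: [0.679, 0.734, -0.0, -0.0]
ft_force: [-1.5, 2.0, 11.0]
width: 0.0179
```

```bash
python3 -c "
from h import *
c2('MID',-1.5,0)"
```

```text
68.7 s [47.  24.7] F [-1.5  2.  11. ] d= 3.0 (nominal 3.7 )
```

Emit:
{"api": "play_rows", "payload": {"delta_pos": [[-1, 0.3, 0], [-1, 0.3, 0], [-1, 0.2, 0], [-1, 0.2, 0], [-1, 0.1, 0], [-1, 0.1, 0], [0, 0, 0]], "dr": [[0, 0, 0], [0, 0, 0], [0, 0, 0], [0, 0, 0], [0, 0, 0], [0, 0, 0], [0, 0, 0]], "fingers": [8, 8, 8, 8, 8, 8, 8]}}

```text
clock: 69.58
position: [0.5479, -0.0427, 0.0715]
tool_rot: [0.679, 0.734, -0.0, -0.0]
ft_force: [-2.1, 1.7, 11.0]
width: 0.0179
```

```bash
python3 -c "
from h import *
c2('MID',-1.5,0);c2('MID',1.5,-2)
for y in range(18,-17,-2): print(y,round(float(Cx('MID',y,0,0)),1),round(float(Cx('MID',y,-1.5,0)),1),round(float(Cx('MID',y,1.5,-2)),1))"
```

```text
69.58 s [48.2 18.6] F [-2.1  1.7 11. ] d= 3.7 (nominal 3.8 )
69.58 s [48.2 18.6] F [-2.1  1.7 11. ] d= 1.7 (nominal 3.8 )
18 52.0 51.9 49.9
16 51.9 52.0 49.6
14 51.5 51.8 49.1
12 50.9 51.4 48.3
10 50.1 50.8 47.4
8 49.2 49.9 46.5
6 48.2 48.9 45.5
4 47.3 48.0 44.6
2 46.3 47.0 43.6
0 45.4 46.1 42.7
-2 44.5 45.2 41.8
-4 43.5 44.2 40.8
-6 42.6 43.3 39.9
-8 41.6 42.3 38.8
-10 40.5 41.4 37.2
-12 38.8 40.1 34.9
-14 36.2 38.2 30.7
-16 29.0 35.2 -3.0
```

Emit:
{"api": "play_rows", "payload": {"delta_pos": [[-2.6, -1.5, 0], [-2, -0.5, 0], [-2, -0.8, 0], [-2, -0.9, 0], [-2, -0.9, 0], [-2, -1, 0], [-2, -0.9, 0], [0, 0, 0]], "dr": [[0, 0, 0], [0, 0, 0], [0, 0, 0], [0, 0, 0], [0, 0, 0], [0, 0, 0], [0, 0, 0], [0, 0, 0]], "fingers": [8, 8, 8, 8, 8, 8, 8, 8]}}

```text
clock: 70.58
position: [0.5436, -0.0581, 0.0716]
tool_rot: [0.679, 0.734, 0.0, 0.001]
ft_force: [4.6, 0.3, 6.9]
width: 0.0181
```

```bash
python3 -c "
from h import *
c2('MID',-1.5,0);c2('MID',1.5,-2)"
```

```text
70.58 s [42.7  3.6] F [4.6 0.3 6.9] d= 5.1 (nominal 4.4 )
70.58 s [42.7  3.6] F [4.6 0.3 6.9] d= 1.7 (nominal 4.4 )
```

Emit:
{"api": "play_rows", "payload": {"delta_pos": [[-1.6, -1.1, 0], [-2, -0.9, 0], [-2, -0.9, 0], [-2, -1, 0], [-2, -0.9, 0], [-2, -1.2, 0], [-1, -0.8, 0], [0, 0, 0]], "dr": [[0, 0, 0], [0, 0, 0], [0, 0, 0], [0, 0, 0], [0, 0, 0], [0, 0, 0], [0, 0, 0], [0, 0, 0]], "fingers": [8, 8, 8, 8, 8, 8, 8, 8]}}

```text
clock: 71.58
position: [0.5378, -0.071, 0.0716]
tool_rot: [0.679, 0.734, 0.0, 0.001]
ft_force: [3.6, 0.9, 6.8]
width: 0.0181
```

Emit:
{"api": "play_rows", "payload": {"delta_pos": [[-1, -0.9, 0], [-1, -1.1, 0], [-1, -1.2, 0], [-0.7, -0.8, 0], [0, 0, 0]], "dr": [[0, 0, 0], [0, 0, 0], [0, 0, 0], [0, 0, 0], [0, 0, 0]], "fingers": [8, 8, 8, 8, 8]}}

```text
clock: 72.2
position: [0.5343, -0.0751, 0.0716]
tool_rot: [0.679, 0.734, 0.001, 0.001]
ft_force: [4.3, 0.9, 5.3]
width: 0.0181
```

```bash
python3 -c "
from h import *
c2('MID',-1.5,0);c2('MID',1.5,-2)"
```

```text
72.2 s [ 32.1 -12.6] F [4.3 0.9 5.3] d= 7.5 (nominal 6.0 )
72.2 s [ 32.1 -12.6] F [4.3 0.9 5.3] d= 1.9 (nominal 6.0 )
```

Emit:
{"api": "play_rows", "payload": {"delta_pos": [[-0.6, 0, 0], [-0.6, 0, 0], [0, 0, 0], [0, 6, 0], [0, 8, 0], [0, 10, 0], [0, 10, 0], [0, 10, 0]], "dr": [[0, 0, 0], [0, 0, 0], [0, 0, 0], [0, 0, 0], [0, 0, 0], [0, 0, 0], [0, 0, 0], [0, 0, 0]], "fingers": [8, 8, 8, 8, 8, 8, 8, 8]}}

```text
clock: 73.2
position: [0.577, -0.0733, 0.0716]
tool_rot: [0.679, 0.734, -0.001, -0.0]
ft_force: [-3.1, 0.6, 11.7]
width: 0.0182
```

Emit:
{"api": "play_rows", "payload": {"delta_pos": [[0, 10, 0], [0, 8, 0], [0, 6, 0], [0, 5, 0], [15, 0, 0], [15, 0, 0], [15, 0, 0], [15, 0, 0]], "dr": [[0, 0, 0], [0, 0, 0], [0, 0, 0], [0, 0, 0], [0, 0, 0], [0, 0, 0], [0, 0, 0], [0, 0, 0]], "fingers": [8, 8, 8, 8, 8, 8, 8, 8]}}

```text
clock: 74.2
position: [0.6019, -0.0111, 0.0716]
tool_rot: [0.679, 0.734, -0.0, 0.001]
ft_force: [1.8, -0.9, 7.4]
width: 0.0182
```

Emit:
{"api": "play_rows", "payload": {"delta_pos": [[15, 0, 0], [15, 0, 0], [15, 0, 0], [10, 0, 0], [6, 0, 0], [0, 0, 0]], "dr": [[0, 0, 0], [0, 0, 0], [0, 0, 0], [0, 0, 0], [0, 0, 0], [0, 0, 0]], "fingers": [8, 8, 8, 8, 8, 8]}}

```text
clock: 74.95
position: [0.5971, 0.0507, 0.0717]
tool_rot: [0.678, 0.735, 0.0, 0.0]
ft_force: [2.8, 1.4, 7.5]
width: 0.0183
```

```bash
python3 -c "
from h import *
st();print(sty(),yaw())"
```

```text
74.95 [0.5971 0.0507 0.0717] [6.785e-01 7.346e-01 3.000e-04 4.000e-04] [2.8 1.4 7.5] 0.0183 [ 0.31  0.4  -0.58  1.72  0.24  1.09 -0.26]
[104.55635833 107.85975593] (np.float64(94.55390672977563), np.float64(0.0600189846014669))
```

Emit:
{"api": "play_rows", "payload": {"delta_pos": [[3, 2, 0], [3, 2, 0], [2, 2, 0], [1, 1.5, 0], [0.5, 0.5, 0], [0, 0, 0], [0, 0, 0]], "dr": [[0, 0, 0], [0, 0, 0], [0, 0, 0], [0, 0, 0], [0, 0, 0], [0, 0, 0], [0, 0, 0]], "fingers": [8, 8, 8, 8, 8, 8, 8]}}

```text
clock: 75.82
position: [0.602, 0.0581, 0.0716]
tool_rot: [0.679, 0.734, -0.003, -0.0]
ft_force: [-10.9, -5.5, 18.0]
width: 0.0182
```

Emit:
{"api": "play_rows", "payload": {"delta_pos": [[1, 0, 0], [0, 0, 0], [0, 0, 0]], "dr": [[0, 0, 0], [0, 0, 0], [0, 0, 0]], "fingers": [8, 8, 8]}}

```text
clock: 76.2
position: [0.602, 0.0581, 0.0716]
tool_rot: [0.679, 0.734, -0.003, 0.0]
ft_force: [-11.2, -7.7, 18.5]
width: 0.0184
```

```bash
python3 -c "
from h import *
st();print(sty(),yaw())"
```

```text
76.2 [0.602  0.0581 0.0716] [ 6.794e-01  7.338e-01 -3.000e-03  1.000e-04] [-11.2  -7.7  18.5] 0.0184 [ 0.29  0.41 -0.57  1.7   0.25  1.1  -0.28]
[109.99576647 114.94141684] (np.float64(94.41107019005419), np.float64(0.34600295581948215))
```

Ram and carriage are both against their home stops. I'll release and move to the carrier's grip.

Emit:
{"api": "play_rows", "payload": {"delta_pos": [[0, 0, 0], [0, 0, 0], [0, 0, 0], [0, 0, -15], [0, 0, -35], [0, 0, -40], [0, 0, 0], [0, 0, 0]], "dr": [[0, 0, 0], [0, 0, 0], [0, 0, 0], [0, 0, 0], [0, 0, 0], [0, 0, 0], [0, 0, 0], [0, 0, 0]], "fingers": [50, 50, 50, 50, 50, 50, 50, 50]}}

```text
clock: 77.2
position: [0.6039, 0.0614, 0.1614]
tool_rot: [0.679, 0.734, 0.0, 0.0]
ft_force: [-1.1, -0.3, -1.0]
width: 0.05
```

```bash
python3 -c "
from h import *
st();to(.4515,-.0682,.165,4.5)"
```

```text
77.2 [0.6039 0.0614 0.1614] [6.786e-01 7.345e-01 1.000e-04 2.000e-04] [-1.1 -0.3 -1. ] 0.05 [ 0.31  0.33 -0.6   1.61  0.19  1.26 -0.24]
->tool shift [-117.2, -162.2, -3.6] drz 90.02
```

Emit:
{"api": "play_rows", "payload": {"delta_pos": [[-19.5, -27, 0], [-19.5, -27, 0], [-19.5, -27, 0], [-19.5, -27, 0], [-19.6, -27.1, 0], [-19.6, -27.1, 0], [0, 0, 0]], "dr": [[0, 0, 0], [0, 0, 0], [0, 0, 0], [0, 0, 0], [0, 0, 0], [0, 0, 0], [0, 0, 10]], "fingers": [40, 40, 40, 40, 40, 40, 40]}}

```text
clock: 78.08
position: [0.4492, -0.0702, 0.1602]
tool_rot: [0.742, 0.67, -0.001, -0.001]
ft_force: [-0.4, 0.5, 0.1]
width: 0.0399
```

Emit:
{"api": "play_rows", "payload": {"delta_pos": [[0, 0, 0], [0, 0, 0], [0, 0, 0], [0, 0, 0], [0, 0, 0], [0, 0, 0], [0, 0, 0], [0, 0, 0]], "dr": [[0, 0, 10], [0, 0, 10], [0, 0, 10], [0, 0, 10], [0, 0, 10], [0, 0, 10], [0, 0, 10], [0, 0, 10]], "fingers": [40, 40, 40, 40, 40, 40, 40, 40]}}

```text
clock: 79.08
position: [0.4508, -0.0681, 0.1601]
tool_rot: [0.999, 0.037, -0.001, -0.0]
ft_force: [-0.1, -0.1, -0.4]
width: 0.0401
```

Emit:
{"api": "play_rows", "payload": {"delta_pos": [[0, 0, 0], [0, 0, 0], [0, 0, 0]], "dr": [[0, 0, 0], [0, 0, 0], [0, 0, 0]], "fingers": [40, 40, 40]}}

```text
clock: 79.45
position: [0.4514, -0.0682, 0.1609]
tool_rot: [0.999, 0.041, -0.0, -0.0]
ft_force: [0.8, 0.8, -0.2]
width: 0.04
```

```bash
python3 -c "
from h import *
st();to(.4513,-.0684,.0066,4.5)
a=read_camera('top')[:,:,::-1].copy();cv2.imwrite('raw_top8.png',a)"
```

```text
79.45 [ 0.4514 -0.0682  0.1609] [ 9.992e-01  4.060e-02 -2.000e-04 -1.000e-04] [ 0.8  0.8 -0.2] 0.04 [ 0.59 -0.   -0.53  1.95 -0.    1.19 -1.43]
->tool shift [-0.1, 0.2, 154.3] drz 0.15
```

Emit:
{"api": "play_rows", "payload": {"delta_pos": [[0, 0, 45], [0, 0, 45], [0, 0, 35], [0, 0, 20], [0, 0, 9], [0, 0, 0], [0, 0, 0]], "dr": [[0, 0, 0.1], [0, 0, 0], [0, 0, 0], [0, 0, 0], [0, 0, 0], [0, 0, 0], [0, 0, 0]], "fingers": [40, 40, 40, 40, 40, 40, 40]}}

```text
clock: 80.38
position: [0.4523, -0.0683, 0.0079]
tool_rot: [0.999, 0.039, 0.001, 0.0]
ft_force: [-0.0, -0.1, -0.7]
width: 0.0399
```

Emit:
{"api": "play_rows", "payload": {"delta_pos": [[0, 0, 0], [0, 0, 0], [0, 0, 0], [0, 0, 0], [0, 0, 0]], "dr": [[0, 0, 0], [0, 0, 0], [0, 0, 0], [0, 0, 0], [0, 0, 0]], "fingers": [25, 6, 6, 6, 6], "grip_force": 80}}

```text
clock: 81.0
position: [0.452, -0.068, 0.0079]
tool_rot: [0.999, 0.038, 0.0, 0.0]
ft_force: [-2.6, 1.8, 9.0]
width: 0.0145
```

Emit:
{"api": "play_rows", "payload": {"delta_pos": [[0, -1, 0], [0, -1.5, 0], [0, -1.5, 0], [0, -2, 0], [0, -2, 0], [0, -2, 0], [0, 0, 0]], "dr": [[0, 0, 0], [0, 0, 0], [0, 0, 0], [0, 0, 0], [0, 0, 0], [0, 0, 0], [0, 0, 0]], "fingers": [6, 6, 6, 6, 6, 6, 6]}}

```text
clock: 81.88
position: [0.4516, -0.0612, 0.008]
tool_rot: [0.999, 0.037, 0.001, 0.002]
ft_force: [0.6, -9.2, 3.3]
width: 0.0145
```

```bash
python3 -c "
from h import *
st();print(yaw())"
```

```text
81.88 [ 0.4516 -0.0612  0.008 ] [9.993e-01 3.720e-02 9.000e-04 1.500e-03] [ 0.6 -9.2  3.3] 0.0145 [ 0.54  0.2  -0.54  2.11  0.14  0.86 -1.58]
(np.float64(4.259495698941289), np.float64(0.20235377788177752))
```

Past the detent smoothly. Drawing it off along the rail.

Emit:
{"api": "play_rows", "payload": {"delta_pos": [[0, -4, 0], [0, -6, 0], [0, -6, 0], [0, -6, 0], [0, -6, 0], [0, -6, 0], [0, -6, 0], [0, -6, 0]], "dr": [[0, 0, 0], [0, 0, 0], [0, 0, 0], [0, 0, 0], [0, 0, 0], [0, 0, 0], [0, 0, 0], [0, 0, 0]], "fingers": [6, 6, 6, 6, 6, 6, 6, 6]}}

```text
clock: 82.88
position: [0.4485, -0.0153, 0.008]
tool_rot: [0.999, 0.037, 0.001, 0.002]
ft_force: [2.5, -12.5, 2.3]
width: 0.0143
```

Emit:
{"api": "play_rows", "payload": {"delta_pos": [[0, -6, 0], [0, -6, 0], [0, -6, 0], [0, -6, 0], [0, -6, 0], [0, -6, 0], [0, -6, 0], [0, -6, 0]], "dr": [[0, 0, 0], [0, 0, 0], [0, 0, 0], [0, 0, 0], [0, 0, 0], [0, 0, 0], [0, 0, 0], [0, 0, 0]], "fingers": [6, 6, 6, 6, 6, 6, 6, 6]}}

```text
clock: 83.88
position: [0.4452, 0.0331, 0.008]
tool_rot: [0.999, 0.038, 0.001, 0.001]
ft_force: [4.8, -10.8, 1.7]
width: 0.0145
```

```bash
python3 -c "
from h import *
st();print(yaw());to(.4515-.078*.15,-.0682+.997*.15,.0079,4.47)"
```

```text
83.88 [0.4452 0.0331 0.008 ] [0.9993 0.0376 0.0015 0.0014] [  4.8 -10.8   1.7] 0.0145 [ 0.4   0.19 -0.61  2.13  0.15  0.86 -1.79]
(np.float64(4.304653727557495), np.float64(0.22988335505766855))
->tool shift [-1.8, -48.5, 0.1] drz -0.17
```

Emit:
{"api": "play_rows", "payload": {"delta_pos": [[0, -7, 0], [0, -7, 0], [0, -7, 0], [0, -7, 0], [0, -7, 0], [0, -7, 0], [0, -7, 0], [0, -7, 0]], "dr": [[0, 0, 0], [0, 0, 0], [0, 0, 0], [0, 0, 0], [0, 0, 0], [0, 0, 0], [0, 0, 0], [0, 0, 0]], "fingers": [6, 6, 6, 6, 6, 6, 6, 6]}}

```text
clock: 84.88
position: [0.4411, 0.0889, 0.008]
tool_rot: [0.999, 0.038, 0.001, 0.001]
ft_force: [4.9, -11.3, 3.5]
width: 0.0146
```

Emit:
{"api": "play_rows", "payload": {"delta_pos": [[0, -7, 0], [0, -7, 0], [0, -7, 0], [0, -7, 0], [0, -7, 0], [0, -7, 0], [0, -7, 0], [0, -7, 0]], "dr": [[0, 0, 0], [0, 0, 0], [0, 0, 0], [0, 0, 0], [0, 0, 0], [0, 0, 0], [0, 0, 0], [0, 0, 0]], "fingers": [6, 6, 6, 6, 6, 6, 6, 6]}}

```text
clock: 85.88
position: [0.4363, 0.1448, 0.008]
tool_rot: [0.999, 0.037, 0.001, 0.001]
ft_force: [0.9, -10.6, 8.9]
width: 0.0146
```

Emit:
{"api": "play_rows", "payload": {"delta_pos": [[0, -7, 0], [0, -7, 0], [0, -7, 0], [0, -7, 0], [0, -7, 0], [0, -7, 0], [0, -4, 0], [0, 0, 0]], "dr": [[0, 0, 0], [0, 0, 0], [0, 0, 0], [0, 0, 0], [0, 0, 0], [0, 0, 0], [0, 0, 0], [0, 0, 0]], "fingers": [6, 6, 6, 6, 6, 6, 6, 6]}}

```text
clock: 86.88
position: [0.4328, 0.1914, 0.008]
tool_rot: [0.999, 0.038, 0.001, 0.001]
ft_force: [1.0, -7.6, 8.7]
width: 0.0146
```

```bash
python3 -c "
from h import *
st();print(yaw())"
```

```text
86.88 [0.4328 0.1914 0.008 ] [9.993e-01 3.750e-02 9.000e-04 1.000e-03] [ 1.  -7.6  8.7] 0.0146 [ 0.13  0.26 -0.7   2.07  0.22  0.89 -2.19]
(np.float64(4.30393150900487), np.float64(0.15510380402485063))
```

Emit:
{"api": "play_rows", "payload": {"delta_pos": [[0, 0.8, 0], [0, 0, 0], [0, 0, 0], [0, 0, 0], [0, 0, -20], [0, 0, -40], [0, 0, -50], [0, 0, -50]], "dr": [[0, 0, 0], [0, 0, 0], [0, 0, 0], [0, 0, 0], [0, 0, 0], [0, 0, 0], [0, 0, 0], [0, 0, 0]], "fingers": [6, 32, 32, 32, 32, 32, 40, 40]}}

```text
clock: 87.88
position: [0.431, 0.1923, 0.1685]
tool_rot: [0.999, 0.039, -0.0, -0.0]
ft_force: [1.0, -0.8, -0.1]
width: 0.0404
```

Emit:
{"api": "play_rows", "payload": {"delta_pos": [[0, 0, -50], [10, 40, 0], [10, 40, 0], [10, 40, 0], [10, 40, 0], [10, 40, 0], [10, 40, 0], [0, 0, 0]], "dr": [[0, 0, 0], [0, 0, 0], [0, 0, 0], [0, 0, 0], [0, 0, 0], [0, 0, 0], [0, 0, 0], [0, 0, 0]], "fingers": [40, 40, 40, 40, 40, 40, 40, 40]}}

```text
clock: 88.88
position: [0.5099, -0.0458, 0.2164]
tool_rot: [0.999, 0.036, -0.0, 0.0]
ft_force: [-0.9, 0.9, -0.1]
width: 0.0398
```

Run:
```python
from h import *
st()
a=read_camera("top")[:,:,::-1].copy();b=read_camera("scene")[:,:,::-1].copy()
q=fit(a,"CAR",(.465,.194,.075))
for n,y in(("NAR",65),("MID",10)):
    p=T(q,np.array([[17.,y]]))[0];f=fit(a,n,(p[0],p[1],q[2]),z0=.016);c,s=np.cos(q[2]),np.sin(q[2]);d=(f[:2]-q[:2])*1e3;print("  in carrier",np.round([c*d[0]+s*d[1],-s*d[0]+c*d[1],np.degrees(f[2]-q[2])],1))
r=rect("top",a,.52,.13,.15,.22,.02,.9);r=cv2.resize(r,(396,270))
o=np.zeros((600,800,3),np.uint8);o[:270,:396]=r
u,v=proj("scene",[[.47,.2,.02]])[0].astype(int)
o[:270,400:]=cv2.resize(b[v-40:v+41,u-60:u+60],(400,270),interpolation=cv2.INTER_CUBIC)
o[272:600,:437]=cv2.resize(b,(437,328));
u,v=proj("scene",[[.58,0,.05]])[0].astype(int)
o[272:600,440:800]=cv2.resize(b[v-41:v+41,u-45:u+45],(360,328),interpolation=cv2.INTER_CUBIC)
cv2.imwrite("pics/end.png",o)
```

```text
88.88 [ 0.5099 -0.0458  0.2164] [ 9.993e-01  3.610e-02 -5.000e-04  1.000e-04] [-0.9  0.9 -0.1] 0.0398 [ 0.47  0.08 -0.49  1.76  0.04  1.32 -1.53]
CAR [0.4638 0.1957] yaw 3.69 score 44.3
NAR [0.4753 0.2631] yaw 2.99 score 28.2
  in carrier [15.9 66.5 -0.7]
MID [0.4792 0.2051] yaw 4.9 score 27.8
  in carrier [16.   8.4  1.2]
```

View pics/end.png

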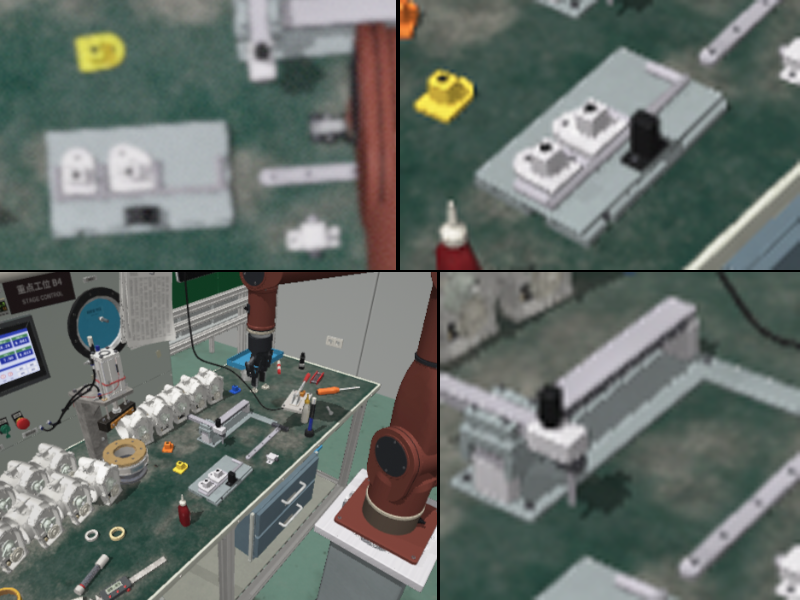

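The final picture shows both cams in their nests and the carrier off the rail. The stylus carriage is at the left end with the ram back, and the bottles and pen are standing. Handing in.

```bash
python3 -c "
from bench import order
print(order.job_done())"
```

```text
the job is handed in; nothing more can be done
None
```

I did every step and handed the job in at about 89 s of the 210 s allowed. The stylus contact was not continuous on the cams' left flanks.

**What was done**
- **Cams:** only the narrow and middle cams were there; cam_wide was absent. The middle one was knocked aside during the run, so I located it again before grasping it. Both went flat into their own nests, rim outward.
- **Carrier:** it slid onto the rail to the stop. It held 24 N against the stop without moving, and the detent's side force disappeared, as it does when the ball drops in.
- **Tracing:** I homed the knob on both stops, then traced the narrow cam and after it the middle cam, each from left flank to right flank. I then brought the carriage and ram back onto their home stops and drew the carrier off the rail.

**Last checks**
- The carrier's leading end is about 34 mm past the rail nose.
- Measured in the carrier frame, the narrow cam sits at (15.9, 66.5) and the middle cam at (16.0, 8.4). Both are within the play of their nests.
- The stylus carriage is at the left end with the ram back, and the red bottle, white bottle and pen are standing. The gripper is clear of everything.

**What did not go cleanly**
- **First grasp:** it closed on air, because the fingertips stand about 20 mm behind the reported TCP.
- **Narrow cam, first try:** the stylus jammed on the steep left flank with about 17 N of side load. I retracted and restarted from that flank.
- **Left flanks of both cams:** the steep parts were done by touching and stepping, with brief breaks in contact.
- **Narrow cam, right half:** I traced it twice.
- **Stylus deflection:** I had no direct reading. From the geometry it was mostly about 2 to 4 mm. The cams' play leaves it uncertain by a few mm at the flanks: estimates there ran from no deflection to about 7.5 mm, close to the 8 mm stop.

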